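# Reset the sprung pressure unit of a moulding bench

## Task

Clear the wood offcuts off the feed table of the green pressure unit into the grey scrap bin. Then set the shoe pressure: seat the T-handled hex key fully home in the recessed lock screw before turning it, slacken the screw about a quarter turn anticlockwise, turn the black knob until the shoe's pointer lines up with the brass set mark, and, with the key fully home in the screw again, tighten it back to its stop. Finally stand the key back in the hole of its wooden holder; knock over neither the tin nor the glue bottle, and leave all the offcuts in the bin.

Things in the scene. Friction and masses are not known exactly. Their poses are not given: they have to be found in the camera images.
- unit: fixed pressure unit, 280 x 320 mm base. Origin: centre of its underside on the table; z up. Along x (mm): low fence -138 to -128 (top z = 30), bare feed table -128 to -30 (top z = 20), sprung wooden shoe (top z = 56) at 0 to 30 as built, green housing 35 to 135 (y -150 to 150, top z = 75). On the housing: knob at (85, -80), lock screw at (85, 80), pointer and mark between
- lock (a joint): lock screw turned with the key about a vertical axis: 0 = tight against its stop, rad, grows anticlockwise seen from above, end stop 1.75; starts nearly tight (0 to 0.1). A quarter turn is 1.57 (at least 1.1 counts as slack); under 0.15 counts as tight. Friction 0.1 N m; it stays where left
- socket (a point): centre of the FLOOR of the lock screw's hexagon socket; z up along the screw axis, the frame turns with the screw. Socket 15.2 mm across flats, 18 mm deep, flats square to this frame's x and every 60 degrees; its mouth lies 4 mm below the housing's top in a round 40 mm recess. The key fits every 60 degrees with about 10 degrees of play each way
- key: loose T-handled hex key, 160 g, steel shank, black handle. Origin: centre of the tip; z runs up to the handle. Shank: hexagon 14 mm across flats (flats square to x and every 60 degrees), 70 mm long, last 6 mm tapered (still six-sided) to 9 mm at the tip. Handle: bar 70 mm along x, 18 mm wide in y, z = 70 to 94 mm. Starts in its holder; may be left standing in the socket while the knob is turned
- rack: fixed wooden key holder 85 x 75 x 55 mm; origin: centre of its underside. Round vertical hole at its centre, 20 mm wide, 45 mm deep (floor at z = 10 mm), in which the key stands upright
- knob_grip (a point): grip point on the knob's vertical axis, 37 mm above the housing top (112 mm above the table). The grip is an upright bar 46 mm along this frame's x, 14 mm wide in y, from 23 mm below this point to 7 mm above it, on a 48 mm disc
- knob (a joint): pressure knob angle, rad, 0 to 4.3, grows clockwise seen from above; each rad drives the shoe 8 mm against its springs; friction holds it where left
- pointer (a point): tip of the steel pointer of the sprung wooden shoe, on top of the housing. It moves with the shoe along the unit's -x (towards the fence) as the knob is turned clockwise
- set_mark (a point): tip of the brass set mark, a 14 mm clip on the scale plate, fixed for the run; frame axes like the unit's. The pointer is on the mark when the difference along the unit's x is under 3 mm (they stay apart by some 2 mm in y)
- bin: fixed grey open scrap bin 170 (x) x 150 (y) x 80 mm high, walls and floor 5 mm; origin: centre of its underside
- offcut1: loose wood offcut 46 (x) x 28 (y) x 32 (z) mm, about 40 g; origin: centre of its underside; may be absent
- offcut2: loose wood offcut 40 x 30 x 30 mm, same conventions; may be absent
- offcut3: loose wood offcut 52 x 26 x 34 mm, same conventions; may be absent
- tin: bystander: tin 72 mm wide, 100 mm high; origin: centre of its underside
- glue: bystander: glue bottle 60 mm wide, 170 mm high; origin: centre of its underside

How it is judged:
On the way, in this order (a step that is already met when the one before it is completed fails the run):
1. every offcut is in the scrap bin (x of offcut1 in the frame of bin between -0.082 and 0.082 m and y of offcut1 in the frame of bin between -0.072 and 0.072 m and z of offcut1 in the frame of bin between -0.005 and 0.075 m and x of offcut2 in the frame of bin between -0.082 and 0.082 m and y of offcut2 in the frame of bin between -0.072 and 0.072 m and z of offcut2 in the frame of bin between -0.005 and 0.075 m and x of offcut3 in the frame of bin between -0.082 and 0.082 m and y of offcut3 in the frame of bin between -0.072 and 0.072 m and z of offcut3 in the frame of bin between -0.005 and 0.075 m), for 0.2 s.
2. the key is fully home in the socket while the lock screw is still tight (horizontal distance between key and socket below 0.003 m and z of key in the frame of socket below 0.003 m and angle between the z axis of key and the z axis of socket, either way round below 0.12 rad and value of joint lock below 0.3 rad), for 0.2 s.
3. the lock screw is slackened (1.1 rad or more) with the key fully home (horizontal distance between key and socket below 0.003 m and z of key in the frame of socket below 0.003 m and angle between the z axis of key and the z axis of socket, either way round below 0.12 rad and value of joint lock above 1.1 rad), for 0.2 s.
4. the pointer is on the set mark (within 3 mm) with the screw slack (x of pointer in the frame of set_mark between -0.003 and 0.003 m and value of joint lock above 0.9 rad), for 0.5 s.
5. the lock screw is tight again (under 0.15 rad), turned with the key fully home, pointer still on the mark (horizontal distance between key and socket below 0.003 m and z of key in the frame of socket below 0.003 m and angle between the z axis of key and the z axis of socket, either way round below 0.12 rad and value of joint lock below 0.15 rad and x of pointer in the frame of set_mark between -0.003 and 0.003 m), for 0.2 s.
At the end, for the whole second after the job is handed in: All offcuts are in the bin below its rim, the pointer is within 3 mm of the set mark, the lock screw is within 0.15 rad of tight, and the key stands at rest in its holder's hole, down to the floor of the hole (within 4 mm) and upright within 0.15 rad (all of step 1 and x of pointer in the frame of set_mark between -0.003 and 0.003 m and value of joint lock below 0.15 rad and horizontal distance between key and rack below 0.006 m and z of key in the frame of rack below 0.014 m and angle between key's own z axis and vertical below 0.15 rad and linear speed of key below 0.03 m/s); the robot touches nothing.
It fails at once if the tin is knocked over (angle between tin's own z axis and vertical above 0.6 rad).
It fails at once if the glue bottle is knocked over (angle between glue's own z axis and vertical above 0.6 rad).
Of offcut1, offcut2, offcut3 only 1 to 3 are there at a start; the rules pass over those that are not, and their reading is None.
At some moment in a run one of offcut1, offcut2, offcut3 may be knocked a few centimetres aside while the robot is not near it.
It also fails if it takes over 210 s, if anything falls off the work surface, if the arm or the gripper's body presses on something with over 40 N, if the wrist force passes 120 N, or if a joint passes its speed limit or range.

## Robot

A 7-joint arm with a two-finger parallel gripper is mounted at the origin on the work surface. World frame = base frame: x ahead of the robot, y to its left, z up, the work surface at z = 0. Lengths are in m, angles in rad, forces in N, time in s.
With the tool pointing down it reaches from about 0.4 to 0.85 m from the base axis. Payload 10.4 kg.
Tool frame: the origin (TCP) lies midway between the tips of the shut fingers; the grasp point (between the pads) lies 19 mm behind it; z points along the fingers, y is the line along which they close (so a half turn about z gives the same grasp; the last joint's range is limited). The gripper opens to 87 mm and grips with 3 to 60 N. Pads are 19 mm wide; open, the fingers measure 117 mm over their backs; the gripper's body (75 mm by 190 mm) begins 51 mm behind the grasp point.
Start: joints at [1.304, 0.332, -0.065, 1.46, 0.022, 1.35, -0.088], TCP at [0.151, -0.607, 0.186] pointing down, gripper open.
Joint ranges: [-2.6, 2.6], [-0.5, 2.12], [-1.47, 1.34], [0.16, 2.42], [-1.27, 4.41], [0.06, 2.06], [-2.6, 2.6]. Speed limits (rad/s): [2.22, 2.22, 2.79, 2.79, 3.14, 3.14, 3.14].

## Interface

Orientations are given as a unit quaternion [x, y, z, w].
In Python, from bench import r gives the robot as it stands.
- The arm moves only by the tool arm_command, never from a script. Its arguments are lists of equal length, an entry for each row: "xyz": the shift along the world's x, y, z in m, a list of three; "rot": the turn, a rotation vector about the world's x, y, z in rad, a list of three. In form: {"xyz": [[tx, ty, tz], ...], "rot": [[ax, ay, az], ...]}. A call has 1 to 20 rows; each row is the pose to reach, as a shift and turn from the pose commanded when the call began; what a row does not reach only later rows make up. A row lasts 1/12 s, in which the tool goes at most 41.7 mm and 7.16 degrees, less where a joint would pass 70% of its speed; a pose out of reach is approached as far as the arm can. A call with a gripper value outside its range is refused whole. "grip" is the opening, from 0 (shut) to 1 (fully open), set as the call begins (left out, the last holds). The fingers move at their own pace and stop on an object; "squeeze" is the grip in N (left out, the last holds). Time passes only in rows, so rows that repeat a pose let the fingers close. It gives the time, the measured TCP pose, the force, the opening and the grip force at its end, in the units of the state.
- r.read_state(): the state, without advancing time (a new reading comes with each control period).
- r.camera(name): name is "scene" or "top"; returns the picture (400x640x3 uint8, red, green, blue); there is no depth.
- r.camera_model(name): a dict with "fx", "fy", "cx", "cy" (pixels), "T" (4x4, takes a point from camera to world coordinates). Camera axes: x right, y up, looking along -z (the intrinsics and any distortion apply to the point x, -y, -z); pixel columns grow to the right and rows downward; lengths in m; the calibration is good to about 2 mm. A picture is of the moment at which its call begins. camera_model takes no time and is no camera call.
- r.close_job(): hands the job in; it is judged then, once.
Trained networks look in the newest picture that a camera, given by its name, has taken for a name from the list of things; names that differ only in an ending like _2 or _b are one class to them, and where a whole thing is asked for, a point or a joint stands for the part that bears it (a point fixed in the world has none). Each returns a list of dicts, best first, with "conf" (0 to 1); they miss things now and then, are a little off and sometimes report something else, mostly with a low value. They report only what shows in the picture. A call takes as long as a camera call.
- r.look_for(label, camera): "at" ([x, y, z] in m, in the coordinates of the camera as it stood for that picture, good to about 4 mm: the middle of the surface that is visible of it).
- r.spot_point(label, camera): "at" ([x, y, z] in m, in the coordinates of the camera as it stood for that picture, good to about 4 mm: a listed point, or the origin of a listed thing).
The state is a dict: "time": time; "joint_positions": joint angles; "joint_vel": joint speeds; "joint_torque": joint torques, N m; "ee_pos": TCP position; "eef_rot": TCP orientation; "ft_force": force on the tool from outside, world axes, zero at the start; "torque": the same for the moment, N m; "width": finger opening in m; "grip_force": force on a finger pad.
Only numpy, scipy, OpenCV 4.12 (cv2) and the standard library are available. Lean on these libraries where they do the work, as an engineer would, in place of code of your own. Each camera call takes 0.05 s, during which the arm holds its last target. There are 200 camera calls.

## Working session

There is one attempt and no reset: what is moved stays moved. The work goes in short steps, Python scripts to look and compute and a tool call to move; the robot and the scene stay as the last step left them, time stands still between calls to the robot, and variables do not carry over. Pictures are saved under pics/ and viewed, at most 14 in all, crops included, and the job is handed in when it is done.

Besides the shell and the picture viewer there is one more tool, called after "Call:" as name(argument=value, ...), one argument or row to a line, values as JSON. arm_command: Moves the arm, as the interface text tells. Its arguments: {"type":"object","properties":{"xyz":{"type":"array"},"rot":{"type":"array"},"grip":{"type":"number"},"squeeze":{"type":"number"}},"required":["xyz","rot"]}

```bash
mkdir -p pics; cat > h.py <<'E'
from bench import r
import numpy as np, cv2
from scipy.spatial.transform import Rotation as R
def snap(cam,fn=None):
    im=r.camera(cam)
    if fn: cv2.imwrite('pics/'+fn,cv2.cvtColor(np.asarray(im),cv2.COLOR_RGB2BGR))
    return im
def W(p,cam):
    T=np.array(r.camera_model(cam)['T']); return T[:3,:3]@np.array(p)+T[:3,3]
def find(lab,cam,kind='spot',n=2):
    f=r.spot_point if kind=='spot' else r.look_for
    return [(np.round(W(d['at'],cam),4),round(d['conf'],2)) for d in f(lab,cam)[:n]]
def pix(p,cam):
    m=r.camera_model(cam);T=np.array(m['T']);c=T[:3,:3].T@(np.array(p)-T[:3,3])
    return m['cx']+m['fx']*c[0]/-c[2], m['cy']+m['fy']*-c[1]/-c[2]
def ray(u,v,cam,z):
    m=r.camera_model(cam);T=np.array(m['T'])
    d=T[:3,:3]@np.array([(u-m['cx'])/m['fx'],-(v-m['cy'])/m['fy'],-1.]);o=T[:3,3]
    return o+d*(z-o[2])/d[2]
E
python3 - <<'E'
from h import *
print(r.read_state())
for c in ['scene','top']:
    m=r.camera_model(c);print({k:np.round(v,3) if k!='T' else np.round(v,3).tolist() for k,v in m.items()})
    snap(c,c+'1.png')
    for l in ['unit','socket','key','rack','knob_grip','pointer','set_mark','bin','offcut1','offcut2','offcut3','tin','glue']:
        print(c,l,find(l,c))
E
```

```text
{'time': 0.0, 'joint_positions': array([ 1.30437102,  0.33283836, -0.06470538,  1.46094375,  0.02163105,
        1.34988814, -0.08851073]), 'joint_vel': array([-0.00046268,  0.00115465, -0.0002733 , -0.00058602,  0.00019493,
       -0.00021635, -0.00123352]), 'joint_torque': array([-1.63628938e-04, -6.23260689e+01,  2.46443687e-02, -3.89908791e+01,
       -6.14030496e-02,  3.96119140e-02,  1.91668914e-04]), 'ee_pos': array([ 0.15076474, -0.60609704,  0.18557376]), 'eef_rot': array([ 9.92576265e-01,  1.21621882e-01, -1.29997840e-04, -6.78202475e-04]), 'ft_force': array([ 0.46011291,  0.70952933, -0.66264671]), 'torque': array([-0.00183555, -0.03175235,  0.02378313]), 'grip_force': 0.0, 'width': 0.0869967753222483}
{'fx': np.float64(503.428), 'fy': np.float64(503.428), 'cx': np.float64(327.315), 'cy': np.float64(190.999), 'T': [[0.715, -0.443, 0.541, 1.22], [0.699, 0.474, -0.536, -0.603], [-0.019, 0.761, 0.648, 0.816], [0.0, 0.0, 0.0, 1.0]]}
scene unit [(array([ 0.5682, -0.0374, -0.004 ]), 0.76)]
scene socket [(array([0.6358, 0.0511, 0.0532]), 0.49)]
scene key [(array([ 0.493 , -0.3392
[... 1337 characters left out ...]
inter [(array([ 0.6529, -0.0087,  0.0786]), 0.71), (array([0.6387, 0.0494, 0.0533]), 0.5)]
top set_mark [(array([ 0.6272, -0.0082,  0.0813]), 0.5)]
top bin [(array([ 5.025e-01,  3.316e-01, -4.000e-04]), 0.96)]
top offcut1 [(array([ 0.4867, -0.0482,  0.0228]), 0.62), (array([ 0.679 , -0.3146, -0.0015]), 0.4)]
top offcut2 [(array([ 0.4867, -0.0482,  0.0228]), 0.62), (array([ 0.679 , -0.3146, -0.0015]), 0.4)]
top offcut3 [(array([ 0.4867, -0.0482,  0.0228]), 0.62), (array([ 0.679 , -0.3146, -0.0015]), 0.4)]
top tin [(array([ 0.6813, -0.3157, -0.0027]), 0.98), (array([ 0.5663, -0.0413, -0.0042]), 0.7)]
top glue [(array([ 0.6523, -0.0097,  0.0782]), 0.71), (array([0.7361, 0.3401, 0.0047]), 0.65)]
```

```bash
ls pics
```

```text
scene1.png
top1.png
```

View pics/top1.png

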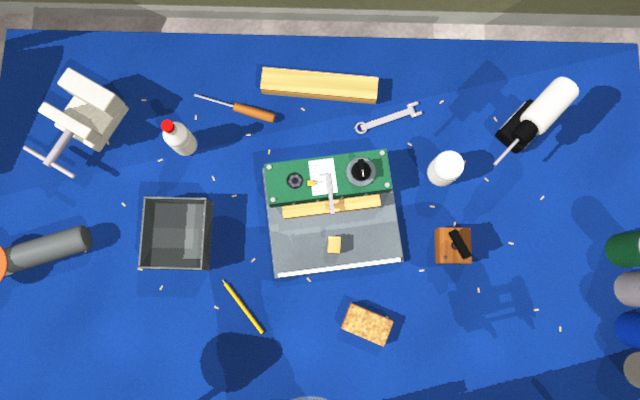

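View pics/scene1.png

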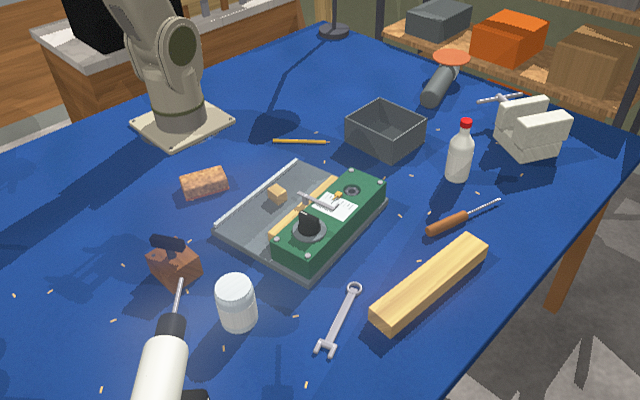

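The top view shows one offcut at (334,244), the key in its holder at (460,243), the bin at (175,233), the tin at (446,168) and the glue at (180,138). The unit is turned slightly. The scene view agrees with this. Next I'll enlarge the unit and the key.

```bash
python3 - <<'E'
from h import *
im=cv2.imread('pics/top1.png')
a=cv2.resize(im[145:280,262:404],None,fx=4,fy=4,interpolation=cv2.INTER_CUBIC)
b=cv2.resize(im[222:270,430:480],None,fx=4.5,fy=4.5,interpolation=cv2.INTER_CUBIC)
c=np.zeros((540,800,3),np.uint8);c[:a.shape[0],:a.shape[1]]=a;c[:b.shape[0],570:570+b.shape[1]]=b[:,:230]
cv2.imwrite('pics/c1.png',c)
s=cv2.imread('pics/scene1.png')
E
```

```text
(no output)
```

View pics/c1.png

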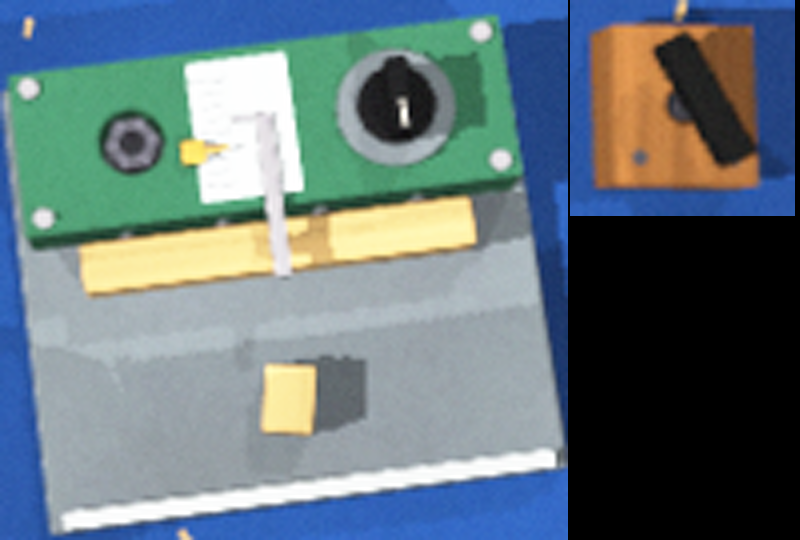

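The enlarged crop shows the offcut at about 40x30 mm (offcut2), with its long side near world x. The brass mark tip is at crop (228,148) and the pointer tip at (235,118). The handle runs from (660,45) to (750,160). I'll turn these into world positions.

```bash
python3 - <<'E'
from h import *
def P(cx,cy,z,o=(262,145),f=4.,s=0): return ray((cx-s+.5)/f-.5+o[0],(cy+.5)/f-.5+o[1],'top',z)
q=[P(*c,0.05)for c in [(265,365),(317,367),(313,433),(262,430)]]
print('off',np.round(q,4),np.mean(q,0),np.linalg.norm(q[1]-q[0]),np.linalg.norm(q[2]-q[1]), 'longang',np.arctan2(*(q[0]+q[1]-q[2]-q[3])[1::-1]))
k=[P(x,y,.104,(430,222),4.5,570) for x,y in[(672,38),(738,165)]]
h=[P(x,y,.104,(430,222),4.5,570) for x,y in[(656,45),(685,35),(755,155),(725,167)]]
print('key',k,np.mean(h,0),'ang',np.arctan2(*(k[1]-k[0])[1::-1]),np.linalg.norm(h[0]-h[3]))
b=[P(x,y,.119) for x,y in[(397,60),(403,125)]]
print('knob',b,np.arctan2(*(b[0]-b[1])[1::-1]))
pt=P(235,118,.08);mk=P(228,148,.08);print('pt',pt,'mk',mk)
hc=[P(x,y,.075) for x,y in[(30,88),(43,218),(480,32),(501,160)]]
d=(hc[2]-hc[0]+hc[3]-hc[1]);print('yaw',np.arctan2(d[0],-d[1]))
yaw=np.arctan2(d[0],-d[1]);print('dx unit',(pt-mk)[:2]@[np.cos(yaw),np.sin(yaw)], 'housing mid',np.mean(hc,0))
print('recess',P(132,142,.075))
print('knob disc',P(396,107,.08))
E
```

```text
off [[ 0.5062 -0.0326  0.05  ]
 [ 0.5058 -0.0639  0.05  ]
 [ 0.4662 -0.0623  0.05  ]
 [ 0.4672 -0.0317  0.05  ]] [ 0.48632658 -0.04760844  0.05      ] 0.03131912674826979 0.03959334884811783 longang -0.032394340661171216
key [array([ 0.52229934, -0.318441  ,  0.104     ]), array([ 0.45850249, -0.35073068,  0.104     ])] [ 0.49090063 -0.3347263   0.104     ] ang -2.6730508436495946 0.06994839650218118
knob [array([ 0.6800105, -0.1045647,  0.119    ]), array([ 0.6414019 , -0.10851265,  0.119     ])] 0.10190157842593994
pt [ 0.65120951 -0.01078153  0.08      ] mk [ 0.63277711 -0.00706488  0.08      ]
yaw 0.15307197010419152
dx unit 0.017650181797361993 housing mid [ 0.64896626 -0.02827822  0.075     ]
recess [0.63593706 0.05077113 0.075     ]
knob disc [ 0.66043234 -0.10723803  0.08      ]
```

Call:
arm_command(
  xyz=[
    [0.335, 0.558, 0.01],
    [0.335, 0.558, 0.01],
    [0.335, 0.558, 0.01],
    [0.335, 0.558, 0.01],
    [0.335, 0.558, 0.01],
    [0.335, 0.558, 0.01],
    [0.335, 0.558, 0.01],
    [0.335, 0.558, 0.01],
    [0.335, 0.558, 0.01],
    [0.335, 0.558, 0.01],
    [0.335, 0.558, 0.01],
    [0.335, 0.558, 0.01],
    [0.335, 0.558, 0.01],
    [0.335, 0.558, 0.01],
    [0.335, 0.558, 0.01],
    [0.335, 0.558, 0.01],
    [0.335, 0.558, 0.01],
    [0.335, 0.558, 0.01],
    [0.335, 0.558, 0.01],
    [0.335, 0.558, 0.01],
  ],
  rot=[
    [0, 0, -0.26],
    [0, 0, -0.26],
    [0, 0, -0.26],
    [0, 0, -0.26],
    [0, 0, -0.26],
    [0, 0, -0.26],
    [0, 0, -0.26],
    [0, 0, -0.26],
    [0, 0, -0.26],
    [0, 0, -0.26],
    [0, 0, -0.26],
    [0, 0, -0.26],
    [0, 0, -0.26],
    [0, 0, -0.26],
    [0, 0, -0.26],
    [0, 0, -0.26],
    [0, 0, -0.26],
    [0, 0, -0.26],
    [0, 0, -0.26],
    [0, 0, -0.26],
  ],
  grip=1,
  squeeze=20,
)

```text
time: 3.07
ee_pos: [0.4855, -0.0499, 0.1963]
eef_rot: [1.0, -0.009, -0.0, 0.0]
ft_force: [0.5, -0.6, -0.8]
width: 0.0871
grip_force: 0.0
```

```bash
cat > st.py <<'E'
from h import *
s=r.read_state()
x=R.from_quat(s['eef_rot']).as_matrix()
print(round(s['time'],2),'pos',np.round(s['ee_pos'],4),'yaw',round(np.arctan2(x[1,0],x[0,0]),4),'zax',np.round(x[:,2],3),'j',np.round(s['joint_positions'],3),'f',np.round(s['ft_force'],1),'t',np.round(s['torque'],2),'w',round(s['width'],4),'gf',round(float(s['grip_force']),1))
E
python3 st.py; python3 -c "
from h import *
snap('top');print(find('offcut2','top'));snap('scene');print(find('offcut2','scene'))"
```

```text
3.07 pos [ 0.4855 -0.0499  0.1963] yaw -0.0182 zax [-0.    -0.001 -1.   ] j [ 0.639  0.065 -0.649  1.767  0.041  1.323 -1.608] f [ 0.5 -0.6 -0.8] t [-0.03  0.02  0.  ] w 0.0871 gf 0.0
[]
[(array([ 0.484 , -0.0478,  0.0209]), 0.56)]
```

Call:
arm_command(
  xyz=[
    [0, 0.002, -0.04],
    [0, 0.002, -0.08],
    [0, 0.002, -0.12],
    [0, 0.002, -0.15],
    [0, 0.002, -0.168],
    [0, 0.002, -0.168],
    [0, 0.002, -0.168],
  ],
  rot=[
    [0, 0, 0],
    [0, 0, 0],
    [0, 0, 0],
    [0, 0, 0],
    [0, 0, 0],
    [0, 0, 0],
    [0, 0, 0],
  ],
)

```text
time: 3.85
ee_pos: [0.4855, -0.0467, 0.0283]
eef_rot: [1.0, -0.008, -0.001, -0.0]
ft_force: [0.2, -0.1, 0.4]
width: 0.0873
grip_force: 0.0
```

Call:
arm_command(
  xyz=[
    [0, 0, 0],
    [0, 0, 0],
    [0, 0, 0],
    [0, 0, 0],
    [0, 0, 0],
    [0, 0, 0],
    [0, 0, 0],
    [0, 0, 0],
  ],
  rot=[
    [0, 0, 0],
    [0, 0, 0],
    [0, 0, 0],
    [0, 0, 0],
    [0, 0, 0],
    [0, 0, 0],
    [0, 0, 0],
    [0, 0, 0],
  ],
  grip=0,
)

```text
time: 4.52
ee_pos: [0.4859, -0.0466, 0.0284]
eef_rot: [1.0, -0.008, 0.0, 0.0]
ft_force: [-0.3, 0.7, -0.4]
width: 0.0415
grip_force: 0.0
```

Call:
arm_command(
  xyz=[
    [0, 0, 0],
    [0, 0, 0],
    [0, 0, 0],
    [0, 0, 0],
    [0, 0, 0],
    [0, 0, 0],
  ],
  rot=[
    [0, 0, 0],
    [0, 0, 0],
    [0, 0, 0],
    [0, 0, 0],
    [0, 0, 0],
    [0, 0, 0],
  ],
)

```text
time: 5.02
ee_pos: [0.4859, -0.0465, 0.0284]
eef_rot: [1.0, -0.008, 0.0, 0.0]
ft_force: [-0.2, -0.0, 0.5]
width: 0.0036
grip_force: 0.0
```

The fingers closed on nothing, so I'll look.

Call:
arm_command(
  xyz=[
    [-0.02, 0, 0.04],
    [-0.02, 0, 0.08],
    [-0.02, 0, 0.12],
    [-0.02, 0, 0.14],
  ],
  rot=[
    [0, 0, 0],
    [0, 0, 0],
    [0, 0, 0],
    [0, 0, 0],
  ],
  grip=1,
)

```text
time: 5.35
ee_pos: [0.4674, -0.0463, 0.1731]
eef_rot: [1.0, -0.008, 0.002, 0.001]
ft_force: [2.1, -0.5, -0.3]
width: 0.0226
grip_force: 0.0
```

```bash
python3 -c "
from h import *
im=snap('scene','s2.png');print(find('offcut2','scene'),find('offcut2','scene','look'));snap('top','t2.png');print(find('offcut2','top'))
i=cv2.imread('pics/s2.png')[140:290,180:400];cv2.imwrite('pics/s2c.png',cv2.resize(i,None,fx=3.5,fy=3.5,interpolation=cv2.INTER_CUBIC))"
```

```text
[(array([ 0.4845, -0.0462,  0.0192]), 0.73)] [(array([ 0.4938, -0.0502,  0.0464]), 0.6)]
[]
```

View pics/s2c.png

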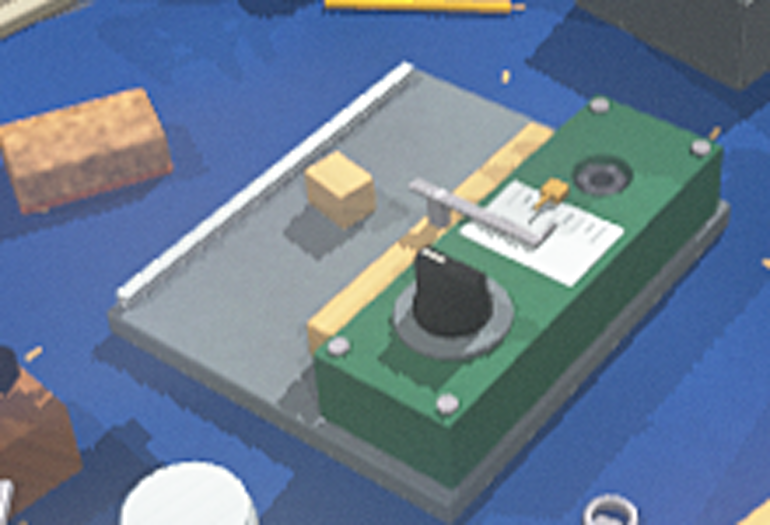

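The crop shows the offcut untouched and no gripper, although the TCP should be right above it. I'll view the full frame.

```bash
python3 st.py; python3 -c "
from h import *
a=cv2.imread('pics/s2.png');b=cv2.imread('pics/t2.png')
c=np.zeros((600,480,3),np.uint8);c[:300]=cv2.resize(a,(480,300));c[300:]=cv2.resize(b,(480,300));cv2.imwrite('pics/f2.png',c)
for p in [(0,0,0),(0.467,-0.046,0.173),(0.485,-0.048,0.05),(0.51,0.33,0),(.74,.337,0)]: print(p,pix(p,'scene'),pix(p,'top'))
for c in ['scene','top']: print(np.round(r.camera_model(c)['T'],3).tolist())"
```

```text
5.6 pos [ 0.4654 -0.0466  0.1676] yaw -0.0162 zax [-0.001 -0.    -1.   ] j [ 0.661  0.036 -0.663  1.854  0.023  1.26  -1.596] f [ 0.8  0.2 -0. ] t [0.02 0.04 0.05] w 0.0425 gf 0.0
(0, 0, 0) (np.float64(182.3027866938655), np.float64(122.87620124608664)) (np.float64(308.585029855149), np.float64(454.07556207875416))
(0.467, -0.046, 0.173) (np.float64(265.9233547984842), np.float64(142.6682714894582)) (np.float64(334.5032950090944), np.float64(249.20981177229544))
(0.485, -0.048, 0.05) (np.float64(275.3294180715163), np.float64(188.79397921419923)) (np.float64(334.0892387886435), np.float64(244.84821169079447))
(0.51, 0.33, 0) (np.float64(384.28740432213584), np.float64(142.76930658978426)) (np.float64(183.18419094536782), np.float64(232.3283332799113))
(0.74, 0.337, 0) (np.float64(455.6121372647315), np.float64(176.6311057289458)) (np.float64(186.84983146811564), np.float64(143.48517587489727))
[[0.715, -0.443, 0.541, 1.22], [0.699, 0.474, -0.536, -0.603], [-0.019, 0.761, 0.648, 0.816], [0.0, 0.0, 0.0, 1.0]]
[[0.026, 0.985, -0.172, 0.398], [-1.0, 0.025, -0.007, -0.017], [-0.002, 0.172, 0.985, 1.29], [0.0, 0.0, 0.0, 1.0]]
```

View pics/f2.png

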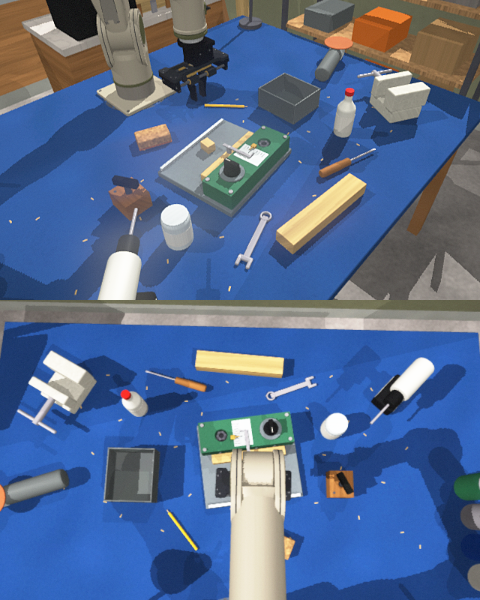

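The full frames show the gripper around scene (265,125) and top (342,240). I'll check the tips against the predicted TCP pixel (266,143) at full scale.

```bash
python3 -c "
from h import *
a=cv2.imread('pics/s2.png')[30:220,190:390]
b=cv2.imread('pics/t2.png')[180:310,260:420]
c=np.zeros((580,790,3),np.uint8);x=cv2.resize(a,None,fx=2.2,fy=3,interpolation=cv2.INTER_CUBIC);x=cv2.resize(a,None,fx=2.2,fy=2.2,interpolation=cv2.INTER_CUBIC)
c[:x.shape[0],:x.shape[1]]=x
y=cv2.resize(b,None,fx=2.1,fy=2.1,interpolation=cv2.INTER_CUBIC);c[:y.shape[0],445:445+y.shape[1]]=y
u,v=pix((.467,-.0465,.172),'scene');cv2.circle(c,(int((u-190)*2.2),int((v-30)*2.2)),4,(0,0,255),1)
cv2.imwrite('pics/f3.png',c)"
```

```text
(no output)
```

View pics/f3.png

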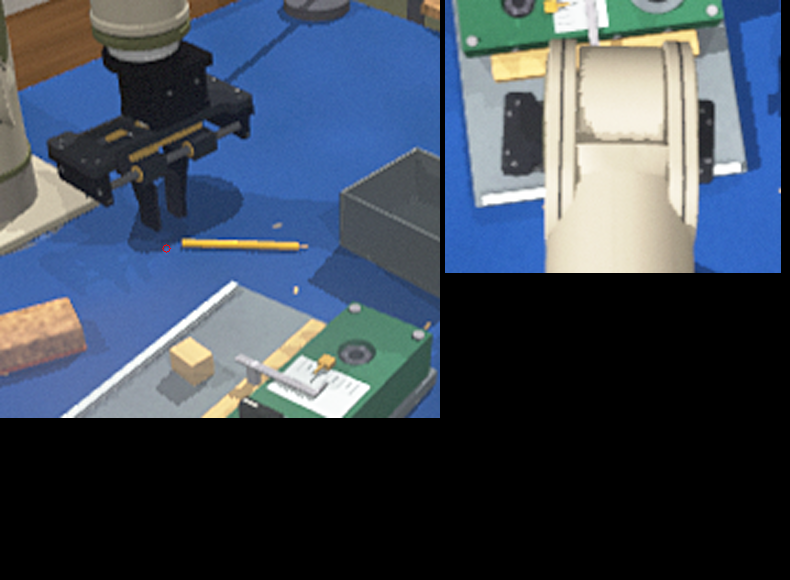

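The tips appear at crop (163,222) against a predicted (166,247). That is about 11 px too high, or roughly 30 mm if it's all height. I'll do a guarded descent beside the offcut to find the real offset, starting with the pose numbers from both views.

```bash
python3 -c "
from h import *
# tip from scene: pixel
u=190+164/2.2;v=30+221.5/2.2
for z in (.16,.172,.19,.2,.21): print(z,ray(u,v,'scene',z))
for e in (505,715):
  for z in (.25,.28,.32): print(e,z,ray(260+(e-445)/2.1,180+137/2.1,'top',z))
"
```

```text
0.16 [ 0.41185557 -0.0050339   0.16      ]
0.172 [ 0.42663043 -0.01597114  0.172     ]
0.19 [ 0.44879273 -0.03237701  0.19      ]
0.2 [ 0.46110511 -0.04149138  0.2       ]
0.21 [ 0.4734175  -0.05060575  0.21      ]
505 0.25 [0.46779886 0.04863502 0.25      ]
505 0.28 [0.46578424 0.04674578 0.28      ]
505 0.32 [0.46309807 0.0442268  0.32      ]
715 0.25 [ 0.47302552 -0.1526137   0.25      ]
715 0.28 [ 0.47086008 -0.14869589  0.28      ]
715 0.32 [ 0.46797283 -0.14347214  0.32      ]
```

Call:
arm_command(
  xyz=[
    [0.02, 0, 0],
    [0.02, 0, -0.04],
    [0.02, 0, -0.08],
    [0.02, 0, -0.12],
    [0.02, 0, -0.12],
    [0.02, 0, -0.12],
  ],
  rot=[
    [0, 0, 0],
    [0, 0, 0],
    [0, 0, 0],
    [0, 0, 0],
    [0, 0, 0],
    [0, 0, 0],
  ],
  grip=1,
)

```text
time: 6.1
ee_pos: [0.4837, -0.0459, 0.0467]
eef_rot: [1.0, -0.008, -0.003, -0.001]
ft_force: [-0.3, 0.2, 0.3]
width: 0.0815
grip_force: 0.0
```

```bash
python3 st.py; python3 -c "
from h import *
snap('scene','s4.png')
a=cv2.imread('pics/s4.png')[90:240,180:360];cv2.imwrite('pics/s4c.png',cv2.resize(a,None,fx=4,fy=4,interpolation=cv2.INTER_CUBIC))
print(pix(r.read_state()['ee_pos'],'scene'))"
```

```text
6.1 pos [ 0.4837 -0.0459  0.0467] yaw -0.0154 zax [-0.006  0.002 -1.   ] j [ 0.608  0.229 -0.662  1.947  0.162  1.024 -1.712] f [-0.3  0.2  0.3] t [-0.   -0.1   0.06] w 0.0815 gf 0.0
(np.float64(276.170203837759), np.float64(188.91642777522208))
```

View pics/s4c.png

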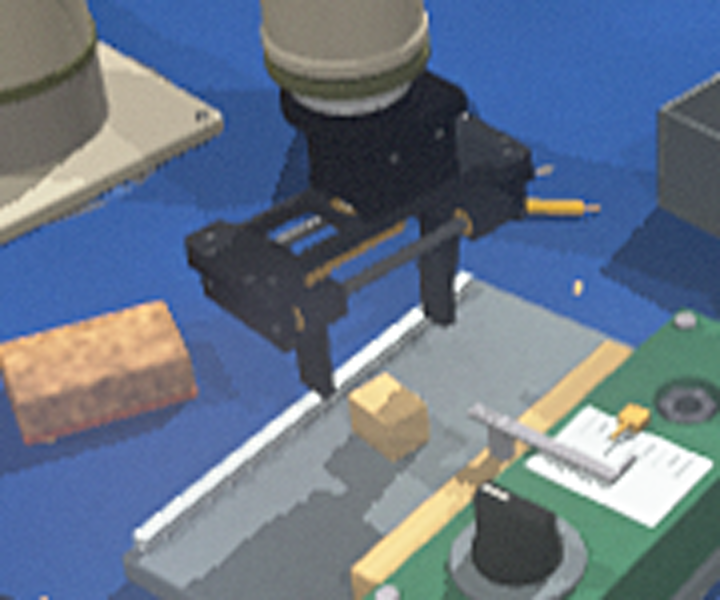

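The picture shows the finger tips well above the offcut, with midpoint at crop (381,357) against a predicted 9.6 px lower. So the true tip height is about 30 mm above the reported value, while xy is right. I'll go lower in guarded steps.

Call:
arm_command(
  xyz=[
    [0, 0, -0.015],
    [0, 0, -0.03],
    [0, 0, -0.042],
    [0, 0, -0.042],
    [0, 0, -0.042],
  ],
  rot=[
    [0, 0, 0],
    [0, 0, 0],
    [0, 0, 0],
    [0, 0, 0],
    [0, 0, 0],
  ],
)

```text
time: 6.57
ee_pos: [0.4865, -0.0465, 0.0075]
eef_rot: [1.0, -0.008, 0.0, 0.0]
ft_force: [0.5, -0.5, -0.0]
width: 0.0867
grip_force: 0.0
```

Call:
arm_command(
  xyz=[
    [0, 0, 0],
    [0, 0, 0],
    [0, 0, 0],
    [0, 0, 0],
    [0, 0, 0],
    [0, 0, 0],
    [0, 0, 0],
    [0, 0, 0],
    [0, 0, 0],
    [0, 0, 0],
    [0, 0, 0],
    [0, 0, 0],
  ],
  rot=[
    [0, 0, 0],
    [0, 0, 0],
    [0, 0, 0],
    [0, 0, 0],
    [0, 0, 0],
    [0, 0, 0],
    [0, 0, 0],
    [0, 0, 0],
    [0, 0, 0],
    [0, 0, 0],
    [0, 0, 0],
    [0, 0, 0],
  ],
  grip=0,
)

```text
time: 7.57
ee_pos: [0.4859, -0.0465, 0.0064]
eef_rot: [1.0, -0.008, -0.0, 0.0]
ft_force: [-0.5, -0.8, 0.1]
width: 0.0294
grip_force: 19.9
```

Call:
arm_command(
  xyz=[
    [0, 0, 0.04],
    [0, 0, 0.08],
    [0, 0, 0.12],
    [0, 0, 0.14],
    [0.019, 0.378, 0.14],
    [0.019, 0.378, 0.14],
    [0.019, 0.378, 0.14],
    [0.019, 0.378, 0.14],
    [0.019, 0.378, 0.14],
    [0.019, 0.378, 0.14],
    [0.019, 0.378, 0.14],
    [0.019, 0.378, 0.14],
    [0.019, 0.378, 0.14],
    [0.019, 0.378, 0.14],
    [0.019, 0.378, 0.14],
  ],
  rot=[
    [0, 0, 0],
    [0, 0, 0],
    [0, 0, 0],
    [0, 0, 0],
    [0, 0, 0],
    [0, 0, 0],
    [0, 0, 0],
    [0, 0, 0],
    [0, 0, 0],
    [0, 0, 0],
    [0, 0, 0],
    [0, 0, 0],
    [0, 0, 0],
    [0, 0, 0],
    [0, 0, 0],
  ],
)

```text
time: 8.82
ee_pos: [0.503, 0.3352, 0.1459]
eef_rot: [1.0, -0.005, -0.001, -0.001]
ft_force: [-0.1, -0.1, -0.6]
width: 0.0299
grip_force: 19.9
```

Call:
arm_command(
  xyz=[
    [0, 0, -0.04],
    [0, 0, -0.08],
    [0, 0, -0.12],
    [0, 0, -0.125],
    [0, 0, -0.125],
  ],
  rot=[
    [0, 0, 0],
    [0, 0, 0],
    [0, 0, 0],
    [0, 0, 0],
    [0, 0, 0],
  ],
)

```text
time: 9.23
ee_pos: [0.504, 0.3291, 0.0197]
eef_rot: [1.0, -0.009, -0.002, 0.001]
ft_force: [-0.3, 0.0, 0.5]
width: 0.0299
grip_force: 19.9
```

Call:
arm_command(
  xyz=[
    [0, 0, 0],
    [0, 0, 0],
    [0, 0, 0],
    [0, 0, 0],
    [0, 0, 0.04],
    [0, 0, 0.08],
    [0, 0, 0.12],
    [0, 0, 0.14],
  ],
  rot=[
    [0, 0, 0],
    [0, 0, 0],
    [0, 0, 0],
    [0, 0, 0],
    [0, 0, 0],
    [0, 0, 0],
    [0, 0, 0],
    [0, 0, 0],
  ],
  grip=0.65,
)

```text
time: 9.9
ee_pos: [0.5061, 0.3331, 0.1675]
eef_rot: [1.0, -0.008, 0.003, -0.002]
ft_force: [1.0, 1.2, -0.5]
width: 0.0563
grip_force: 0.0
```

```bash
python3 st.py; python3 -c "
from h import *
snap('top');print(find('offcut2','top'));print(find('key','top'),find('rack','top'));snap('scene');print(find('offcut2','scene'))"
```

```text
9.9 pos [0.5061 0.3331 0.1675] yaw -0.0157 zax [ 0.006  0.003 -1.   ] j [-0.008  0.416 -0.844  1.513  0.317  1.347 -2.464] f [ 1.   1.2 -0.5] t [ 0.07 -0.05  0.01] w 0.0563 gf 0.0
[]
[(array([ 0.4908, -0.3371,  0.0047]), 0.83)] [(array([ 0.4914, -0.3401,  0.0017]), 0.74)]
[(array([ 0.7378,  0.3374, -0.0045]), 0.68), (array([0.5147, 0.3854, 0.003 ]), 0.63)]
```

Call:
arm_command(
  xyz=[
    [-0.013, -0.67, -0.02],
    [-0.013, -0.67, -0.02],
    [-0.013, -0.67, -0.02],
    [-0.013, -0.67, -0.02],
    [-0.013, -0.67, -0.02],
    [-0.013, -0.67, -0.02],
    [-0.013, -0.67, -0.02],
    [-0.013, -0.67, -0.02],
    [-0.013, -0.67, -0.02],
    [-0.013, -0.67, -0.02],
    [-0.013, -0.67, -0.02],
    [-0.013, -0.67, -0.02],
    [-0.013, -0.67, -0.02],
    [-0.013, -0.67, -0.02],
    [-0.013, -0.67, -0.02],
    [-0.013, -0.67, -0.02],
    [-0.013, -0.67, -0.02],
    [-0.013, -0.67, -0.02],
    [-0.013, -0.67, -0.02],
    [-0.013, -0.67, -0.02],
  ],
  rot=[
    [0, 0, 0.49],
    [0, 0, 0.49],
    [0, 0, 0.49],
    [0, 0, 0.49],
    [0, 0, 0.49],
    [0, 0, 0.49],
    [0, 0, 0.49],
    [0, 0, 0.49],
    [0, 0, 0.49],
    [0, 0, 0.49],
    [0, 0, 0.49],
    [0, 0, 0.49],
    [0, 0, 0.49],
    [0, 0, 0.49],
    [0, 0, 0.49],
    [0, 0, 0.49],
    [0, 0, 0.49],
    [0, 0, 0.49],
    [0, 0, 0.49],
    [0, 0, 0.49],
  ],
)

```text
time: 11.87
ee_pos: [0.4918, -0.3371, 0.1404]
eef_rot: [0.972, 0.235, -0.0, -0.001]
ft_force: [-0.1, -0.1, -0.5]
width: 0.0566
grip_force: 0.0
```

```bash
python3 st.py; python3 -c "
from h import *
snap('top','t5.png');print(find('offcut2','top'));snap('scene','s5.png');print(find('offcut2','scene'),find('key','scene'),find('rack','scene'))
print('socket',find('socket','top'),find('socket','scene'))
t=cv2.imread('pics/t5.png');s=cv2.imread('pics/s5.png');s1=cv2.imread('pics/scene1.png')
def up(i,f): return cv2.resize(i,None,fx=f,fy=f,interpolation=cv2.INTER_LANCZOS4)
c=np.zeros((600,800,3),np.uint8)
a=up(s[210:310,120:220],2.9);c[:290,:290]=a
a=up(t[165:197,278:312],9);c[:288,300:300+306]=a
a=up(s[170:210,330:375],6.5);c[300:560,:292]=a
a=up(t[190:275,135:215],3.2);c[300:572,300:556]=a
cv2.imwrite('pics/c5.png',c)"
```

```text
11.87 pos [ 0.4918 -0.3371  0.1404] yaw 0.475 zax [-0.001  0.002 -1.   ] j [ 1.005  0.361 -0.599  1.575  0.208  1.272 -0.721] f [-0.1 -0.1 -0.5] t [ 0.05  0.01 -0.02] w 0.0566 gf 0.0
[(array([0.5117, 0.3821, 0.0063]), 0.54)]
[(array([0.5122, 0.3842, 0.0036]), 0.54)] [(array([ 0.4945, -0.3387,  0.0052]), 0.92)] [(array([ 0.4895, -0.3431, -0.0015]), 0.76)]
socket [(array([0.6391, 0.0514, 0.0533]), 0.49)] [(array([0.6389, 0.0517, 0.0562]), 0.59)]
```

View pics/c5.png

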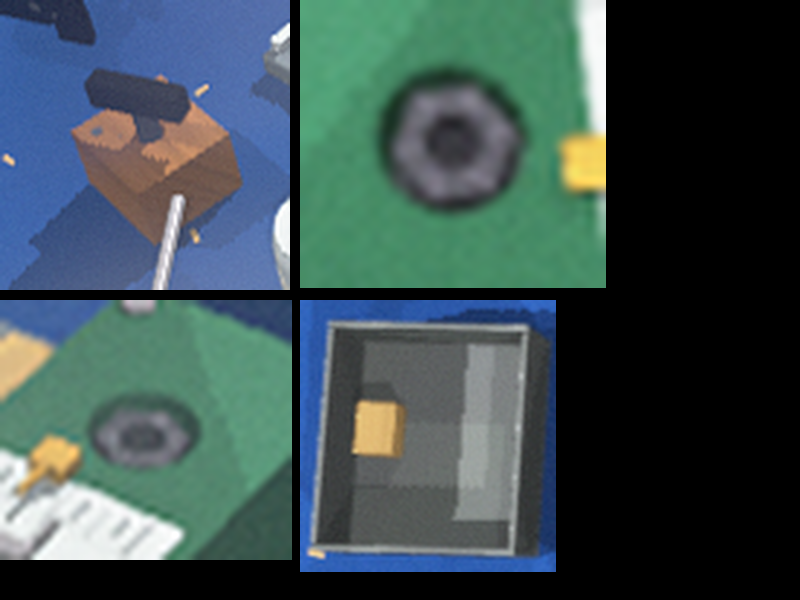

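The offcut lies in the bin, the key stands in its hole and the socket is clear. The socket centre is at top pixel (294.9,180.6). Next I'll descend and grip the key handle.

Call:
arm_command(
  xyz=[
    [0, -0.001, -0.04],
    [0, -0.001, -0.07],
    [0, -0.001, -0.085],
    [0, -0.001, -0.097],
    [0, -0.001, -0.097],
    [0, -0.001, -0.097],
  ],
  rot=[
    [0, 0, 0],
    [0, 0, 0],
    [0, 0, 0],
    [0, 0, 0],
    [0, 0, 0],
    [0, 0, 0],
  ],
)

```text
time: 12.77
ee_pos: [0.4922, -0.3395, 0.0448]
eef_rot: [0.972, 0.235, 0.0, 0.0]
ft_force: [0.6, -0.8, -0.1]
width: 0.0565
grip_force: 0.0
```

Call:
arm_command(
  xyz=[
    [0, 0, 0],
    [0, 0, 0],
    [0, 0, 0],
    [0, 0, 0],
    [0, 0, 0],
    [0, 0, 0],
    [0, 0, 0],
    [0, 0, 0],
    [0, 0, 0],
    [0, 0, 0],
  ],
  rot=[
    [0, 0, 0],
    [0, 0, 0],
    [0, 0, 0],
    [0, 0, 0],
    [0, 0, 0],
    [0, 0, 0],
    [0, 0, 0],
    [0, 0, 0],
    [0, 0, 0],
    [0, 0, 0],
  ],
  grip=0,
  squeeze=30,
)

```text
time: 13.6
ee_pos: [0.4919, -0.3395, 0.0444]
eef_rot: [0.972, 0.235, -0.0, -0.0]
ft_force: [-1.0, 1.5, 0.4]
width: 0.0178
grip_force: 29.8
```

```bash
python3 st.py; python3 -c "
from h import *
snap('scene','s6.png');print(find('key','scene'),find('key','scene','look'))"
```

```text
13.6 pos [ 0.4919 -0.3395  0.0444] yaw 0.4739 zax [-0.  0. -1.] j [ 0.986  0.453 -0.573  1.672  0.27   1.097 -0.763] f [-1.   1.5  0.4] t [ 0.22  0.16 -0.01] w 0.0178 gf 29.8
[(array([ 0.4955, -0.3407,  0.0092]), 0.5)] [(array([ 0.5115, -0.3363,  0.0964]), 0.65)]
```

Call:
arm_command(
  xyz=[
    [0, 0, 0.02],
    [0, 0, 0.04],
    [0, 0, 0.07],
    [0, 0, 0.1],
    [0, 0, 0.12],
    [0, 0, 0.12],
  ],
  rot=[
    [0, 0, 0],
    [0, 0, 0],
    [0, 0, 0],
    [0, 0, 0],
    [0, 0, 0],
    [0, 0, 0],
  ],
)

```text
time: 14.25
ee_pos: [0.4939, -0.3406, 0.169]
eef_rot: [0.972, 0.235, 0.002, 0.003]
ft_force: [-0.3, -0.2, -2.1]
width: 0.0176
grip_force: 29.8
```

```bash
python3 st.py; python3 -c "
from h import *
for i in range(3):
  snap('scene');snap('top');print(find('key','scene',n=1),find('key','top',n=1),find('socket','top',n=1),find('socket','scene',n=1))"
```

```text
14.25 pos [ 0.4939 -0.3406  0.169 ] yaw 0.4737 zax [ 0.005 -0.004 -1.   ] j [ 1.01   0.341 -0.602  1.537  0.199  1.318 -0.711] f [-0.3 -0.2 -2.1] t [-0.01 -0.06 -0.01] w 0.0176 gf 29.8
[(array([ 0.4956, -0.3409,  0.1322]), 0.94)] [] [(array([0.6401, 0.0511, 0.0537]), 0.46)] []
[(array([ 0.4962, -0.3394,  0.1248]), 0.58)] [] [(array([0.6385, 0.0495, 0.0499]), 0.52)] [(array([0.6388, 0.0494, 0.0518]), 0.54)]
[(array([ 0.4907, -0.3391,  0.1286]), 0.74)] [] [(array([0.6389, 0.0512, 0.0538]), 0.46)] [(array([0.6375, 0.0515, 0.058 ]), 0.42)]
```

Call:
arm_command(
  xyz=[
    [0.145, 0.39, 0],
    [0.145, 0.39, 0],
    [0.145, 0.39, 0],
    [0.145, 0.39, 0],
    [0.145, 0.39, 0],
    [0.145, 0.39, 0],
    [0.145, 0.39, 0],
    [0.145, 0.39, 0],
    [0.145, 0.39, 0],
    [0.145, 0.39, 0],
    [0.145, 0.39, 0],
    [0.145, 0.39, 0],
    [0.145, 0.39, 0],
    [0.145, 0.39, 0],
    [0.145, 0.39, -0.02],
    [0.145, 0.39, -0.035],
    [0.145, 0.39, -0.035],
    [0.145, 0.39, -0.035],
  ],
  rot=[
    [0, 0, -0.27],
    [0, 0, -0.27],
    [0, 0, -0.27],
    [0, 0, -0.27],
    [0, 0, -0.27],
    [0, 0, -0.27],
    [0, 0, -0.27],
    [0, 0, -0.27],
    [0, 0, -0.27],
    [0, 0, -0.27],
    [0, 0, -0.27],
    [0, 0, -0.27],
    [0, 0, -0.27],
    [0, 0, -0.27],
    [0, 0, -0.27],
    [0, 0, -0.27],
    [0, 0, -0.27],
    [0, 0, -0.27],
  ],
)

```text
time: 16.65
ee_pos: [0.6365, 0.0487, 0.1291]
eef_rot: [0.995, 0.101, -0.001, 0.0]
ft_force: [-0.5, -0.7, -1.7]
width: 0.0176
grip_force: 29.8
```

```bash
python3 st.py; python3 -c "
from h import *
snap('scene','s7.png');print(find('key','scene'))
print(find('key','scene'))
a=cv2.imread('pics/s7.png')[120:220,300:400];cv2.imwrite('pics/s7c.png',cv2.resize(a,None,fx=6,fy=6,interpolation=cv2.INTER_CUBIC))
print('recess',ray(294.9,180.6,'top',.073),ray(352.3,190.5,'scene',.073))
for p in [(.637,.0508,.095),(.637,.0508,.071),(.637,.0508,.075)]: 
  u,v=pix(p,'scene');print((u-300+.5)*6,(v-120+.5)*6)"
```

```text
16.65 pos [0.6365 0.0487 0.1291] yaw 0.2017 zax [-0.001 -0.001 -1.   ] j [ 0.371  0.49  -0.707  1.467  0.323  1.305 -1.732] f [-0.5 -0.7 -1.7] t [-0.01 -0.04  0.01] w 0.0176 gf 29.8
[(array([0.6384, 0.0471, 0.0942]), 0.65)]
[(array([0.6384, 0.0471, 0.0942]), 0.65)]
recess [0.63518072 0.05018028 0.073     ] [0.6401442  0.05126638 0.073     ]
310.4986250516465 378.1993588208318
309.7703739632191 426.93272552925305
309.8903755855449 418.90241406204336
```

View pics/s7c.png

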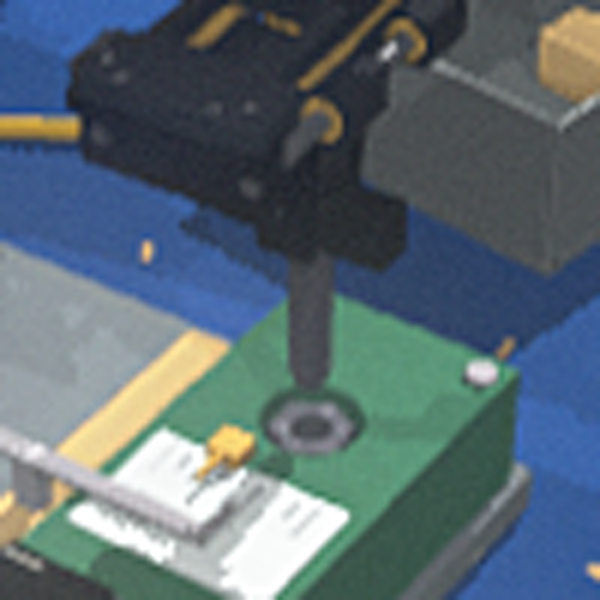

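The key tip is at crop (309,388) and the recess centre at (311,427), aligned within about 1 mm. I'll correct by that and lower the key, watching the force.

Call:
arm_command(
  xyz=[
    [0.001, 0.002, 0],
    [0.001, 0.002, -0.008],
    [0.001, 0.002, -0.016],
    [0.001, 0.002, -0.022],
    [0.001, 0.002, -0.026],
    [0.001, 0.002, -0.026],
  ],
  rot=[
    [0, 0, 0],
    [0, 0, 0],
    [0, 0, 0],
    [0, 0, 0],
    [0, 0, 0],
    [0, 0, 0],
  ],
)

```text
time: 17.3
ee_pos: [0.637, 0.0522, 0.1018]
eef_rot: [0.995, 0.102, -0.001, 0.0]
ft_force: [-0.6, -0.4, -1.7]
width: 0.0181
grip_force: 29.8
```

Call:
arm_command(
  xyz=[
    [0, 0, -0.002],
    [0, 0, -0.004],
    [0, 0, -0.006],
    [0, 0, -0.006],
  ],
  rot=[
    [0, 0, 0],
    [0, 0, 0],
    [0, 0, 0],
    [0, 0, 0],
  ],
)

```text
time: 17.63
ee_pos: [0.6374, 0.0523, 0.097]
eef_rot: [0.995, 0.102, -0.001, 0.0]
ft_force: [-2.9, -0.6, -1.3]
width: 0.0175
grip_force: 30.0
```

```bash
python3 st.py
```

```text
17.63 pos [0.6374 0.0523 0.097 ] yaw 0.2038 zax [-0.001 -0.    -1.   ] j [ 0.361  0.519 -0.698  1.499  0.343  1.25  -1.749] f [-2.9 -0.6 -1.3] t [-0.29  0.9  -0.01] w 0.0175 gf 30.0
```

Call:
arm_command(
  xyz=[
    [-0.001, 0, -0.002],
    [-0.001, 0, -0.004],
    [-0.001, 0, -0.006],
    [-0.001, 0, -0.008],
    [-0.001, 0, -0.008],
  ],
  rot=[
    [0, 0, 0],
    [0, 0, 0],
    [0, 0, 0],
    [0, 0, 0],
    [0, 0, 0],
  ],
)

```text
time: 18.05
ee_pos: [0.6368, 0.0523, 0.0888]
eef_rot: [0.995, 0.102, -0.0, 0.0]
ft_force: [-1.1, -1.8, -2.4]
width: 0.018
grip_force: 30.0
```

Call:
arm_command(
  xyz=[
    [0, 0, -0.001],
    [0, 0, -0.002],
    [0, 0, -0.002],
  ],
  rot=[
    [0, 0, 0],
    [0, 0, 0],
    [0, 0, 0],
  ],
)

```text
time: 18.3
ee_pos: [0.637, 0.0523, 0.0875]
eef_rot: [0.995, 0.102, 0.0, 0.0]
ft_force: [-1.8, -1.4, 0.4]
width: 0.0175
grip_force: 30.0
```

```bash
python3 st.py
```

```text
18.3 pos [0.637  0.0523 0.0875] yaw 0.2037 zax [ 0. -0. -1.] j [ 0.36   0.525 -0.696  1.512  0.348  1.231 -1.753] f [-1.8 -1.4  0.4] t [-0.38  0.56  0.03] w 0.0175 gf 30.0
```

Call:
arm_command(
  xyz=[
    [0, 0, -0.001],
    [0, 0, -0.001],
    [0, 0, -0.001],
  ],
  rot=[
    [0, 0, 0],
    [0, 0, 0],
    [0, 0, 0],
  ],
)

```text
time: 18.55
ee_pos: [0.6372, 0.0525, 0.0873]
eef_rot: [0.995, 0.102, 0.0, 0.0]
ft_force: [-3.9, -1.8, 6.5]
width: 0.0178
grip_force: 30.0
```

Call:
arm_command(
  xyz=[
    [0, 0, -0.001],
    [0, 0, -0.001],
    [0, 0, -0.001],
  ],
  rot=[
    [0, 0, 0],
    [0, 0, 0],
    [0, 0, 0],
  ],
)

```text
time: 18.8
ee_pos: [0.6377, 0.0527, 0.0872]
eef_rot: [0.995, 0.102, 0.001, 0.0]
ft_force: [-4.8, -2.2, 11.7]
width: 0.018
grip_force: 30.0
```

```bash
python3 st.py; python3 -c "
from h import *
snap('scene');print(find('key','scene'))"
```

```text
18.8 pos [0.6377 0.0527 0.0872] yaw 0.2037 zax [ 0.002 -0.    -1.   ] j [ 0.359  0.525 -0.696  1.512  0.349  1.229 -1.754] f [-4.8 -2.2 11.7] t [-0.53  1.25 -0.04] w 0.018 gf 30.0
[(array([0.6379, 0.0528, 0.0517]), 0.76)]
```

Key is home: it bottomed at 0.0872, with 0.0874 predicted. I'll ease the side load and slacken the screw.

Call:
arm_command(
  xyz=[
    [-0.001, -0.0005, 0.001],
    [-0.001, -0.0005, 0.001],
    [-0.001, -0.0005, 0.001],
    [-0.001, -0.0005, 0.001],
    [-0.001, -0.0005, 0.001],
    [-0.001, -0.0005, 0.001],
    [-0.001, -0.0005, 0.001],
    [-0.001, -0.0005, 0.001],
    [-0.001, -0.0005, 0.001],
    [-0.001, -0.0005, 0.001],
  ],
  rot=[
    [0, 0, 0],
    [0, 0, 0],
    [0, 0, 0.1],
    [0, 0, 0.2],
    [0, 0, 0.3],
    [0, 0, 0.4],
    [0, 0, 0.5],
    [0, 0, 0.6],
    [0, 0, 0.7],
    [0, 0, 0.7],
  ],
)

```text
time: 19.73
ee_pos: [0.6369, 0.0522, 0.0873]
eef_rot: [0.898, 0.439, 0.001, 0.0]
ft_force: [-0.5, -1.8, 6.1]
width: 0.0175
grip_force: 30.0
```

```bash
python3 st.py
```

```text
19.73 pos [0.6369 0.0522 0.0873] yaw 0.91 zax [ 0.002  0.001 -1.   ] j [ 0.447  0.565 -0.826  1.51   0.428  1.252 -1.096] f [-0.5 -1.8  6.1] t [-0.33  0.1  -0.  ] w 0.0175 gf 30.0
```

Call:
arm_command(
  xyz=[
    [0, 0, 0],
    [0, 0, 0],
    [0, 0, 0],
    [0, 0, 0],
    [0, 0, 0],
    [0, 0, 0],
    [0, 0, 0],
    [0, 0, 0],
    [0, 0, 0],
    [0, 0, 0],
    [0, 0, 0],
  ],
  rot=[
    [0, 0, 0.1],
    [0, 0, 0.2],
    [0, 0, 0.3],
    [0, 0, 0.4],
    [0, 0, 0.5],
    [0, 0, 0.6],
    [0, 0, 0.7],
    [0, 0, 0.8],
    [0, 0, 0.8],
    [0, 0, 0.8],
    [0, 0, 0.8],
  ],
)

```text
time: 20.65
ee_pos: [0.6368, 0.0522, 0.0873]
eef_rot: [0.659, 0.752, 0.001, 0.001]
ft_force: [-0.3, -1.0, 5.7]
width: 0.018
grip_force: 30.0
```

```bash
python3 st.py; python3 -c "
from h import *
snap('scene','s8.png');print(find('key','scene'))
a=cv2.imread('pics/s8.png')[90:250,230:420];cv2.imwrite('pics/s8c.png',cv2.resize(a,None,fx=3.6,fy=3.6,interpolation=cv2.INTER_CUBIC))"
```

```text
20.65 pos [0.6368 0.0522 0.0873] yaw 1.7036 zax [ 0.002  0.001 -1.   ] j [ 0.535  0.626 -0.973  1.505  0.528  1.289 -0.364] f [-0.3 -1.   5.7] t [-0.28  0.06  0.03] w 0.018 gf 30.0
[(array([0.6399, 0.0491, 0.0519]), 0.71)]
```

View pics/s8c.png

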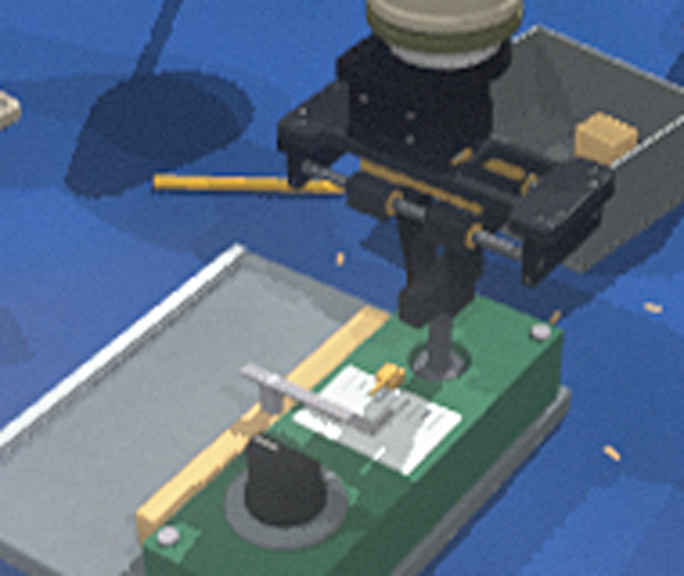

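The key is home with its handle turned about a quarter turn. I'll add a small margin, release the key and rise.

Call:
arm_command(
  xyz=[
    [0, 0, 0],
    [0, 0, 0],
    [0, 0, 0],
    [0, 0, 0],
    [0, 0, 0],
  ],
  rot=[
    [0, 0, 0.05],
    [0, 0, 0.1],
    [0, 0, 0.1],
    [0, 0, 0.1],
    [0, 0, 0.1],
  ],
)

```text
time: 21.17
ee_pos: [0.6368, 0.0522, 0.0873]
eef_rot: [0.62, 0.784, 0.001, 0.001]
ft_force: [-0.8, -0.7, 6.1]
width: 0.0178
grip_force: 30.0
```

Call:
arm_command(
  xyz=[
    [0, 0, 0],
    [0, 0, 0],
    [0, 0, 0],
    [0, 0, 0],
    [0, 0, 0],
    [0, 0, 0.03],
    [0, 0, 0.06],
    [0, 0, 0.1],
    [0, 0, 0.1],
  ],
  rot=[
    [0, 0, 0],
    [0, 0, 0],
    [0, 0, 0],
    [0, 0, 0],
    [0, 0, 0],
    [0, 0, 0],
    [0, 0, 0],
    [0, 0, 0],
    [0, 0, 0],
  ],
  grip=0.6,
)

```text
time: 21.92
ee_pos: [0.6385, 0.0535, 0.1939]
eef_rot: [0.62, 0.785, 0.003, 0.003]
ft_force: [0.7, 1.3, 0.7]
width: 0.0522
grip_force: 0.0
```

```bash
python3 st.py; python3 -c "
from h import *
snap('scene');print(find('key','scene',n=1),find('knob_grip','scene',n=1),find('pointer','scene',n=1),find('set_mark','scene',n=1))
snap('top');print(find('key','top',n=1),find('knob_grip','top',n=1),find('pointer','top',n=1),find('set_mark','top',n=1))
b=lambda z:None
print(ray(262+395.5/4-.4,145+90/4-.4,'top',.119))
m=[.649,-.0283];print('knob from unit',m[0]+.08*np.sin(.153),m[1]-.08*np.cos(.153))
"
```

```text
21.92 pos [0.6385 0.0535 0.1939] yaw 1.804 zax [ 0.009  0.002 -1.   ] j [ 0.557  0.555 -1.039  1.374  0.476  1.466 -0.225] f [0.7 1.3 0.7] t [ 0.06 -0.16  0.01] w 0.0522 gf 0.0
[(array([0.6399, 0.0514, 0.0521]), 0.81)] [(array([ 0.6586, -0.1067,  0.1129]), 0.63)] [(array([ 0.6548, -0.0052,  0.0781]), 0.9)] [(array([ 0.6368, -0.0098,  0.0863]), 0.46)]
[(array([ 0.4912, -0.3372,  0.0011]), 0.41)] [(array([ 0.6628, -0.1094,  0.11  ]), 0.51)] [(array([ 0.499 ,  0.3336, -0.0039]), 0.56)] []
[ 0.66213202 -0.10385051  0.119     ]
knob from unit 0.6611923015029478 -0.10736546517956633
```

Call:
arm_command(
  xyz=[
    [0.024, -0.159, 0],
    [0.024, -0.159, 0],
    [0.024, -0.159, 0],
    [0.024, -0.159, 0],
    [0.024, -0.159, 0],
    [0.024, -0.159, 0],
    [0.024, -0.159, 0],
    [0.024, -0.159, 0],
    [0.024, -0.159, 0],
    [0.024, -0.159, 0],
    [0.024, -0.159, 0],
    [0.024, -0.159, 0],
    [0.024, -0.159, 0],
    [0.024, -0.159, -0.02],
    [0.024, -0.159, -0.05],
    [0.024, -0.159, -0.05],
    [0.024, -0.159, -0.05],
  ],
  rot=[
    [0, 0, 0.12],
    [0, 0, 0.24],
    [0, 0, 0.36],
    [0, 0, 0.48],
    [0, 0, 0.6],
    [0, 0, 0.72],
    [0, 0, 0.84],
    [0, 0, 0.96],
    [0, 0, 1.08],
    [0, 0, 1.2],
    [0, 0, 1.32],
    [0, 0, 1.44],
    [0, 0, 1.44],
    [0, 0, 1.44],
    [0, 0, 1.44],
    [0, 0, 1.44],
    [0, 0, 1.44],
  ],
)

```text
time: 23.83
ee_pos: [0.659, -0.1073, 0.1355]
eef_rot: [-0.05, 0.999, 0.0, -0.001]
ft_force: [-0.1, 0.5, 0.1]
width: 0.052
grip_force: 0.0
```

```bash
python3 st.py; python3 -c "
from h import *
snap('scene','s9.png')
a=cv2.imread('pics/s9.png')[120:260,240:410];cv2.imwrite('pics/s9c.png',cv2.resize(a,None,fx=4,fy=4,interpolation=cv2.INTER_CUBIC))
p=r.read_state()['ee_pos']+[0,0,.03];u,v=pix(p,'scene');print((u-240)*4,(v-120)*4)"
```

```text
23.83 pos [ 0.659  -0.1073  0.1355] yaw -3.0422 zax [-0.003  0.    -1.   ] j [ 0.841  0.777 -1.224  1.355  0.721  1.493  1.339] f [-0.1  0.5  0.1] t [ 0.1  -0.16 -0.01] w 0.052 gf 0.0
264.9548102817871 306.49986948068465
```

View pics/s9c.png

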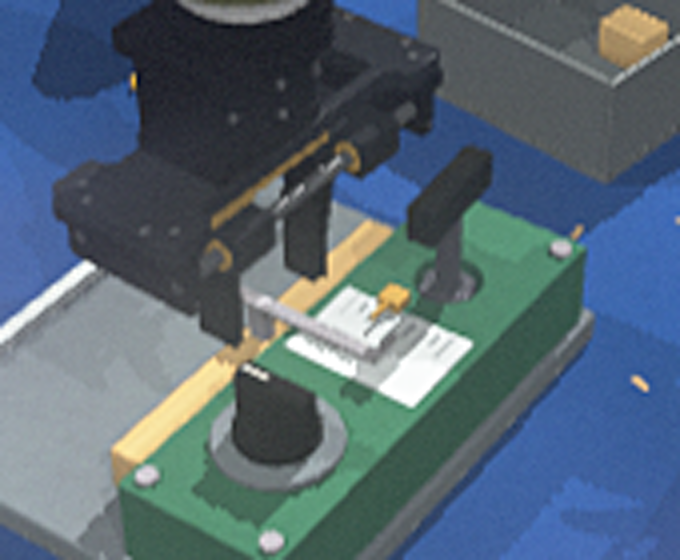

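The picture shows the tip midpoint at (265,310), which confirms a z offset of about 29 mm. The key stands in the screw and the knob lies just below the fingers. Next I'll descend on the knob and close.

Call:
arm_command(
  xyz=[
    [0.002, 0.0005, -0.03],
    [0.002, 0.0005, -0.05],
    [0.002, 0.0005, -0.06],
    [0.002, 0.0005, -0.067],
    [0.002, 0.0005, -0.067],
  ],
  rot=[
    [0, 0, 0],
    [0, 0, 0],
    [0, 0, 0],
    [0, 0, 0],
    [0, 0, 0],
  ],
)

```text
time: 24.3
ee_pos: [0.6619, -0.1066, 0.0695]
eef_rot: [-0.051, 0.999, 0.0, -0.0]
ft_force: [-1.0, 0.1, -0.2]
width: 0.0523
grip_force: 0.0
```

Call:
arm_command(
  xyz=[
    [0, 0, 0],
    [0, 0, 0],
    [0, 0, 0],
    [0, 0, 0],
    [0, 0, 0],
    [0, 0, 0],
    [0, 0, 0],
    [0, 0, 0],
    [0, 0, 0],
  ],
  rot=[
    [0, 0, 0],
    [0, 0, 0],
    [0, 0, 0],
    [0, 0, 0],
    [0, 0, 0],
    [0, 0, 0],
    [0, 0, 0],
    [0, 0, 0],
    [0, 0, 0],
  ],
  grip=0,
  squeeze=30,
)

```text
time: 25.05
ee_pos: [0.662, -0.1059, 0.0695]
eef_rot: [-0.051, 0.999, 0.0, 0.0]
ft_force: [0.7, 1.0, 1.3]
width: 0.0136
grip_force: 29.8
```

```bash
python3 st.py
```

```text
25.05 pos [ 0.662  -0.1059  0.0695] yaw -3.0389 zax [ 0.     0.001 -1.   ] j [ 0.832  0.833 -1.184  1.421  0.77   1.394  1.311] f [0.7 1.  1.3] t [ 0.63 -0.17 -0.01] w 0.0136 gf 29.8
```

Call:
arm_command(
  xyz=[
    [0, 0, 0],
    [0, 0, 0],
    [0, 0, 0],
    [0, 0, 0],
    [0, 0, 0],
    [0, 0, 0],
    [0, 0, 0],
    [0, 0, 0],
    [0, 0, 0],
    [0, 0, 0],
    [0, 0, 0],
    [0, 0, 0],
    [0, 0, 0],
    [0, 0, 0],
    [0, 0, 0],
    [0, 0, 0],
    [0, 0, 0],
    [0, 0, 0],
  ],
  rot=[
    [0, 0, -0.1],
    [0, 0, -0.2],
    [0, 0, -0.3],
    [0, 0, -0.4],
    [0, 0, -0.5],
    [0, 0, -0.6],
    [0, 0, -0.7],
    [0, 0, -0.8],
    [0, 0, -0.9],
    [0, 0, -1.0],
    [0, 0, -1.1],
    [0, 0, -1.2],
    [0, 0, -1.3],
    [0, 0, -1.4],
    [0, 0, -1.5],
    [0, 0, -1.6],
    [0, 0, -1.6],
    [0, 0, -1.6],
  ],
)

```text
time: 26.55
ee_pos: [0.6614, -0.1068, 0.0695]
eef_rot: [0.68, 0.733, -0.001, -0.0]
ft_force: [-5.5, 0.2, 4.9]
width: 0.0138
grip_force: 29.8
```

```bash
python3 st.py; python3 -c "
from h import *
snap('scene','s10.png');print(find('key','scene',n=1),find('pointer','scene',n=1),find('set_mark','scene',n=2))
s=cv2.imread('pics/s9.png')[155:225,300:365];t=cv2.imread('pics/s10.png')[155:225,300:365]
c=np.hstack([cv2.resize(i,None,fx=6,fy=6,interpolation=cv2.INTER_CUBIC) for i in(s,t)]);cv2.imwrite('pics/p10.png',c)
snap('top');print(find('pointer','top',n=1),find('set_mark','top',n=2))"
```

```text
26.55 pos [ 0.6614 -0.1068  0.0695] yaw 1.6468 zax [-0.001 -0.001 -1.   ] j [ 0.704  0.689 -0.913  1.428  0.551  1.293 -0.172] f [-5.5  0.2  4.9] t [-0.13  1.01 -0.04] w 0.0138 gf 29.8
[] [] [(array([ 0.6806, -0.3159, -0.001 ]), 0.26)]
[(array([ 0.6403, -0.01  ,  0.0784]), 0.63)] [(array([ 0.6314, -0.0044,  0.0827]), 0.48)]
```

View pics/p10.png

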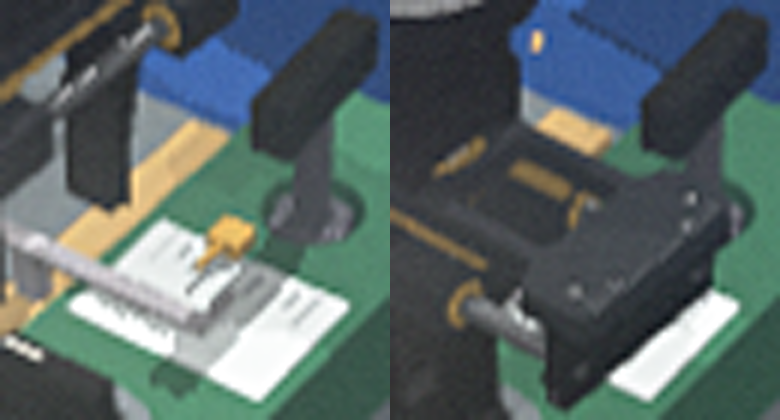

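The gripper hides the pointer in the scene view. The top network shows it moved 12.6 mm, as expected. I'll turn a further 0.6 rad, then release and clear the view.

Call:
arm_command(
  xyz=[
    [0, 0, 0],
    [0, 0, 0],
    [0, 0, 0],
    [0, 0, 0],
    [0, 0, 0],
    [0, 0, 0],
    [0, 0, 0],
    [0, 0, 0],
    [0, 0, 0],
  ],
  rot=[
    [0, 0, -0.1],
    [0, 0, -0.2],
    [0, 0, -0.3],
    [0, 0, -0.4],
    [0, 0, -0.5],
    [0, 0, -0.6],
    [0, 0, -0.6],
    [0, 0, -0.6],
    [0, 0, -0.6],
  ],
)

```text
time: 27.65
ee_pos: [0.661, -0.1067, 0.0695]
eef_rot: [0.866, 0.5, -0.001, -0.0]
ft_force: [-7.6, 0.7, 6.5]
width: 0.0136
grip_force: 29.8
```

```bash
python3 st.py; python3 -c "
from h import *
for i in range(4):
  snap('top','t11.png');snap('scene');print(find('pointer','top',n=1),find('set_mark','top',n=1),find('pointer','scene',n=1),find('set_mark','scene',n=1))
s=cv2.imread('pics/top1.png')[155:200,280:355];t=cv2.imread('pics/t11.png')[155:200,280:355]
c=np.vstack([cv2.resize(i,None,fx=6.5,fy=6.5,interpolation=cv2.INTER_CUBIC) for i in(s,t)]);cv2.imwrite('pics/p11.png',c)"
```

```text
27.65 pos [ 0.661  -0.1067  0.0695] yaw 1.0467 zax [-0.002 -0.    -1.   ] j [ 0.642  0.646 -0.804  1.432  0.473  1.265 -0.727] f [-7.6  0.7  6.5] t [-0.04  1.78 -0.09] w 0.0136 gf 29.8
[(array([ 0.6341, -0.0108,  0.0797]), 0.86)] [(array([ 0.6319, -0.0055,  0.0828]), 0.36)] [] [(array([ 0.6374, -0.0075,  0.0862]), 0.48)]
[(array([ 0.6373, -0.0126,  0.0782]), 0.77)] [(array([ 0.6325, -0.0048,  0.0802]), 0.49)] [] [(array([ 0.6364, -0.0085,  0.0819]), 0.44)]
[(array([ 0.6363, -0.0129,  0.0792]), 0.92)] [(array([ 0.6264, -0.0071,  0.0818]), 0.55)] [] []
[(array([ 0.6349, -0.0105,  0.08  ]), 0.65)] [(array([ 0.6272, -0.0081,  0.0821]), 0.36)] [(array([ 0.4906, -0.3408,  0.0032]), 0.63)] [(array([ 0.6372, -0.0066,  0.0837]), 0.62)]
```

View pics/p11.png

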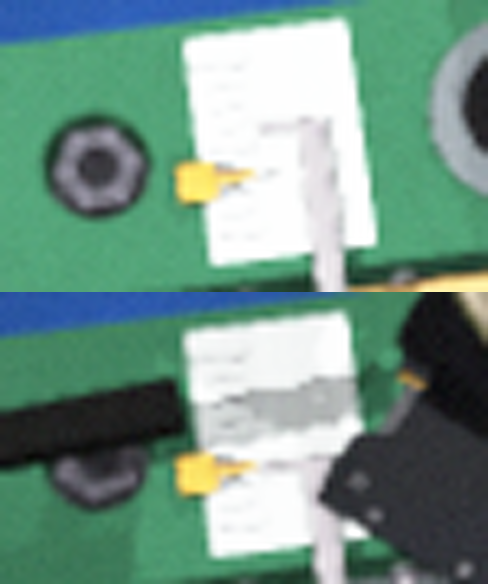

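The top crops show the mark tip at (250,467) and the pointer tip at (262,466), which is level along the unit's y direction within about 1 mm. I'll release, rise and move back over the key.

Call:
arm_command(
  xyz=[
    [0, 0, 0],
    [0, 0, 0],
    [0, 0, 0],
    [0, 0, 0],
    [0, 0, 0],
    [0, 0, 0.03],
    [0, 0, 0.06],
    [0, 0, 0.1],
    [0, 0, 0.13],
    [0, 0, 0.13],
  ],
  rot=[
    [0, 0, 0],
    [0, 0, 0],
    [0, 0, 0],
    [0, 0, 0],
    [0, 0, 0],
    [0, 0, 0],
    [0, 0, 0],
    [0, 0, 0],
    [0, 0, 0],
    [0, 0, 0],
  ],
  grip=0.6,
)

```text
time: 29.68
ee_pos: [0.6647, -0.106, 0.2067]
eef_rot: [0.867, 0.499, 0.004, 0.003]
ft_force: [1.0, -0.3, 0.5]
width: 0.0523
grip_force: 0.0
```

Call:
arm_command(
  xyz=[
    [-0.024, 0.159, 0],
    [-0.024, 0.159, 0],
    [-0.024, 0.159, 0],
    [-0.024, 0.159, 0],
    [-0.024, 0.159, 0],
    [-0.024, 0.159, 0],
    [-0.024, 0.159, 0],
    [-0.024, 0.159, 0],
    [-0.024, 0.159, 0],
    [-0.024, 0.159, 0],
  ],
  rot=[
    [0, 0, 0.1],
    [0, 0, 0.2],
    [0, 0, 0.3],
    [0, 0, 0.4],
    [0, 0, 0.5],
    [0, 0, 0.6],
    [0, 0, 0.7],
    [0, 0, 0.757],
    [0, 0, 0.757],
    [0, 0, 0.757],
  ],
)

```text
time: 30.52
ee_pos: [0.6379, 0.0525, 0.1991]
eef_rot: [0.622, 0.783, 0.0, -0.0]
ft_force: [-0.0, 0.6, 1.2]
width: 0.0523
grip_force: 0.0
```

```bash
python3 st.py; python3 -c "
from h import *
snap('scene','s12.png')
for i in range(3): 
  snap('scene');print(find('pointer','scene',n=1),find('set_mark','scene',n=1),find('key','scene',n=1),find('socket','scene',n=1))
a=cv2.imread('pics/s12.png')[165:230,300:365];b=cv2.imread('pics/s12.png')[90:250,230:400]
b=cv2.resize(b,None,fx=2.2,fy=2.2,interpolation=cv2.INTER_CUBIC)
a=cv2.resize(a,None,fx=6.5,fy=6.5,interpolation=cv2.INTER_CUBIC)
c=np.zeros((430,800,3),np.uint8);c[:a.shape[0],:a.shape[1]]=a[:430];c[:b.shape[0],425:425+b.shape[1]]=b[:430,:375]
# line along unit y through socket-knob dir, for slope
p=np.array([.633,-.007,.08]);q=p+.02*np.array([.1524,-.988,0]);e=p+.008*np.array([-.988,-.152,0])
for w in(p,q,e): u,v=pix(w,'scene');print((u-300)*6.5,(v-165)*6.5)
cv2.imwrite('pics/p12.png',c)"
```

```text
30.52 pos [0.6379 0.0525 0.1991] yaw 1.7989 zax [ 0.  0. -1.] j [ 0.546  0.553 -1.028  1.358  0.468  1.485 -0.223] f [-0.   0.6  1.2] t [-0.02 -0.14  0.03] w 0.0523 gf 0.0
[(array([ 0.6357, -0.0104,  0.0795]), 0.95)] [(array([ 0.637 , -0.0096,  0.0824]), 0.47)] [(array([0.6397, 0.0497, 0.0496]), 0.7)] [(array([0.6379, 0.0521, 0.0543]), 0.5)]
[(array([ 0.635 , -0.0057,  0.0814]), 0.62)] [(array([ 0.6348, -0.0059,  0.0831]), 0.56)] [(array([0.6382, 0.0488, 0.0495]), 0.59)] [(array([0.5099, 0.3848, 0.0063]), 0.63)]
[(array([ 0.6357, -0.0095,  0.0795]), 0.69)] [(array([ 0.6356, -0.0092,  0.0837]), 0.46)] [(array([0.6366, 0.0494, 0.0509]), 0.73)] [(array([0.6383, 0.0494, 0.057 ]), 0.41)]
209.60830833168274 221.8919372987857
175.43676125472038 254.32241270975055
190.45946233556592 213.16531585452105
```

View pics/p12.png

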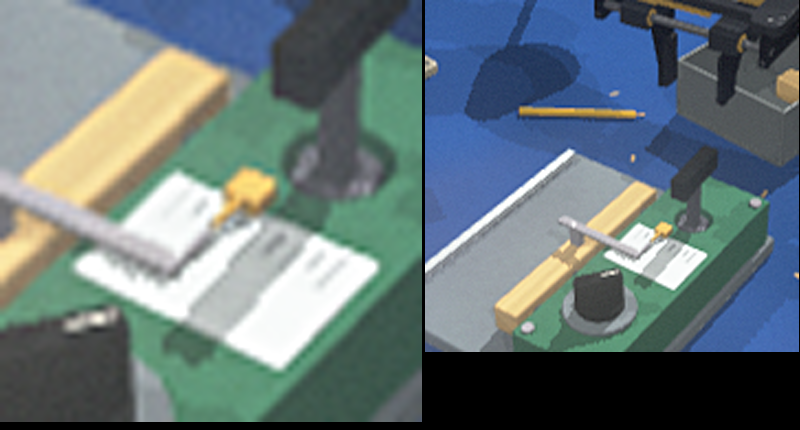

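The scene crop shows the mark tip at (218,225) and the pointer tip at (210,235), on one line along the unit's y. The shoe is set and the key is upright in the screw. I'll grip the key again and press it home.

Call:
arm_command(
  xyz=[
    [-0.001, 0, -0.04],
    [-0.001, 0, -0.08],
    [-0.001, 0, -0.1],
    [-0.001, 0, -0.11],
    [-0.001, 0, -0.11],
    [-0.001, 0, -0.11],
  ],
  rot=[
    [0, 0, 0],
    [0, 0, 0],
    [0, 0, 0],
    [0, 0, 0],
    [0, 0, 0],
    [0, 0, 0],
  ],
)

```text
time: 31.82
ee_pos: [0.6374, 0.0528, 0.0904]
eef_rot: [0.621, 0.784, 0.0, 0.0]
ft_force: [0.4, -0.3, -0.2]
width: 0.0522
grip_force: 0.0
```

Call:
arm_command(
  xyz=[
    [0, 0, 0],
    [0, 0, 0],
    [0, 0, 0],
    [0, 0, 0],
    [0, 0, 0],
    [0, 0, 0],
    [0, 0, 0],
    [0, 0, 0],
    [0, 0, 0],
  ],
  rot=[
    [0, 0, 0],
    [0, 0, 0],
    [0, 0, 0],
    [0, 0, 0],
    [0, 0, 0],
    [0, 0, 0],
    [0, 0, 0],
    [0, 0, 0],
    [0, 0, 0],
  ],
  grip=0,
)

```text
time: 32.57
ee_pos: [0.6369, 0.0525, 0.0896]
eef_rot: [0.621, 0.784, 0.0, 0.0]
ft_force: [-1.4, -0.3, 2.5]
width: 0.0181
grip_force: 30.0
```

Call:
arm_command(
  xyz=[
    [0, 0, -0.001],
    [0, 0, -0.001],
    [0, 0, -0.001],
  ],
  rot=[
    [0, 0, 0],
    [0, 0, 0],
    [0, 0, 0],
  ],
)

```text
time: 32.82
ee_pos: [0.6371, 0.0525, 0.0894]
eef_rot: [0.621, 0.784, 0.0, 0.0]
ft_force: [-3.9, -1.7, 9.6]
width: 0.0177
grip_force: 30.0
```

```bash
python3 st.py
```

```text
32.82 pos [0.6371 0.0525 0.0894] yaw 1.8007 zax [ 0.001 -0.    -1.   ] j [ 0.539  0.63  -0.984  1.5    0.535  1.299 -0.271] f [-3.9 -1.7  9.6] t [-0.36  0.91  0.02] w 0.0177 gf 30.0
```

Key is home and loaded. Now I'll tighten clockwise.

Call:
arm_command(
  xyz=[
    [-0.0005, 0, 0],
    [-0.0005, 0, 0],
    [-0.0005, 0, 0],
    [-0.0005, 0, 0],
    [-0.0005, 0, 0],
    [-0.0005, 0, 0],
    [-0.0005, 0, 0],
    [-0.0005, 0, 0],
    [-0.0005, 0, 0],
    [-0.0005, 0, 0],
    [-0.0005, 0, 0],
    [-0.0005, 0, 0],
    [-0.0005, 0, 0],
    [-0.0005, 0, 0],
    [-0.0005, 0, 0],
    [-0.0005, 0, 0],
    [-0.0005, 0, 0],
  ],
  rot=[
    [0, 0, -0.1],
    [0, 0, -0.2],
    [0, 0, -0.3],
    [0, 0, -0.4],
    [0, 0, -0.5],
    [0, 0, -0.6],
    [0, 0, -0.7],
    [0, 0, -0.8],
    [0, 0, -0.9],
    [0, 0, -1.0],
    [0, 0, -1.1],
    [0, 0, -1.2],
    [0, 0, -1.3],
    [0, 0, -1.4],
    [0, 0, -1.5],
    [0, 0, -1.5],
    [0, 0, -1.5],
  ],
)

```text
time: 34.23
ee_pos: [0.6371, 0.0522, 0.0895]
eef_rot: [0.989, 0.149, 0.001, 0.001]
ft_force: [-1.3, -0.7, 6.8]
width: 0.0182
grip_force: 30.0
```

```bash
python3 st.py
```

```text
34.23 pos [0.6371 0.0522 0.0895] yaw 0.3 zax [ 0.002 -0.001 -1.   ] j [ 0.367  0.525 -0.705  1.511  0.353  1.234 -1.66 ] f [-1.3 -0.7  6.8] t [-0.4   0.32 -0.04] w 0.0182 gf 30.0
```

Call:
arm_command(
  xyz=[
    [0, 0, 0],
    [0, 0, 0],
    [0, 0, 0],
    [0, 0, 0],
  ],
  rot=[
    [0, 0, -0.05],
    [0, 0, -0.1],
    [0, 0, -0.1],
    [0, 0, -0.1],
  ],
)

```text
time: 34.57
ee_pos: [0.6372, 0.0522, 0.0895]
eef_rot: [0.995, 0.1, 0.001, 0.0]
ft_force: [-0.8, -1.9, 8.0]
width: 0.018
grip_force: 30.0
```

```bash
python3 st.py
```

```text
34.57 pos [0.6372 0.0522 0.0895] yaw 0.2003 zax [ 0.002 -0.001 -1.   ] j [ 0.355  0.52  -0.687  1.511  0.342  1.231 -1.753] f [-0.8 -1.9  8. ] t [-0.47  0.31  0.04] w 0.018 gf 30.0
```

Call:
arm_command(
  xyz=[
    [0, 0, 0],
    [0, 0, 0],
    [0, 0, 0],
    [0, 0, 0],
  ],
  rot=[
    [0, 0, -0.05],
    [0, 0, -0.1],
    [0, 0, -0.1],
    [0, 0, -0.1],
  ],
)

```text
time: 34.9
ee_pos: [0.6371, 0.0522, 0.0894]
eef_rot: [0.999, 0.05, 0.001, 0.0]
ft_force: [-0.8, -2.4, 7.6]
width: 0.0176
grip_force: 30.0
```

```bash
python3 st.py
```

```text
34.9 pos [0.6371 0.0522 0.0894] yaw 0.1003 zax [ 0.002 -0.001 -1.   ] j [ 0.342  0.515 -0.669  1.512  0.332  1.228 -1.846] f [-0.8 -2.4  7.6] t [-0.42  0.35  0.02] w 0.0176 gf 30.0
```

Call:
arm_command(
  xyz=[
    [0, 0, 0],
    [0, 0, 0],
    [0, 0, 0],
    [0, 0, 0],
  ],
  rot=[
    [0, 0, -0.04],
    [0, 0, -0.08],
    [0, 0, -0.08],
    [0, 0, -0.08],
  ],
)

```text
time: 35.23
ee_pos: [0.6371, 0.0522, 0.0894]
eef_rot: [1.0, 0.01, 0.001, 0.0]
ft_force: [-1.9, -0.4, 8.8]
width: 0.0177
grip_force: 30.0
```

```bash
python3 st.py
```

```text
35.23 pos [0.6371 0.0522 0.0894] yaw 0.0203 zax [ 0.002 -0.001 -1.   ] j [ 0.332  0.511 -0.655  1.513  0.323  1.226 -1.92 ] f [-1.9 -0.4  8.8] t [-0.38  0.33  0.07] w 0.0177 gf 30.0
```

Call:
arm_command(
  xyz=[
    [0, 0, 0],
    [0, 0, 0],
    [0, 0, 0],
    [0, 0, 0],
  ],
  rot=[
    [0, 0, -0.04],
    [0, 0, -0.08],
    [0, 0, -0.08],
    [0, 0, -0.08],
  ],
)

```text
time: 35.57
ee_pos: [0.6371, 0.0521, 0.0894]
eef_rot: [1.0, -0.03, 0.001, 0.0]
ft_force: [-1.5, -1.1, 7.4]
width: 0.0179
grip_force: 30.0
```

```bash
python3 st.py
```

```text
35.57 pos [0.6371 0.0521 0.0894] yaw -0.0597 zax [ 0.002 -0.001 -1.   ] j [ 0.322  0.507 -0.64   1.513  0.315  1.224 -1.995] f [-1.5 -1.1  7.4] t [-0.47  0.34  0.03] w 0.0179 gf 30.0
```

Call:
arm_command(
  xyz=[
    [0, 0, 0],
    [0, 0, 0],
    [0, 0, 0],
    [0, 0, 0],
  ],
  rot=[
    [0, 0, -0.04],
    [0, 0, -0.08],
    [0, 0, -0.08],
    [0, 0, -0.08],
  ],
)

```text
time: 35.9
ee_pos: [0.6371, 0.0521, 0.0894]
eef_rot: [0.998, -0.07, 0.001, 0.0]
ft_force: [-1.7, -0.6, 8.4]
width: 0.0175
grip_force: 30.0
```

```bash
python3 st.py
```

```text
35.9 pos [0.6371 0.0521 0.0894] yaw -0.1397 zax [ 0.002 -0.001 -1.   ] j [ 0.312  0.504 -0.626  1.514  0.307  1.222 -2.07 ] f [-1.7 -0.6  8.4] t [-0.49  0.4   0.07] w 0.0175 gf 30.0
```

Call:
arm_command(
  xyz=[
    [0, 0, 0],
    [0, 0, 0],
    [0, 0, 0],
    [0, 0, 0],
  ],
  rot=[
    [0, 0, -0.04],
    [0, 0, -0.08],
    [0, 0, -0.08],
    [0, 0, -0.08],
  ],
)

```text
time: 36.23
ee_pos: [0.6371, 0.0521, 0.0895]
eef_rot: [0.994, -0.11, 0.001, 0.0]
ft_force: [-0.9, -0.7, 8.4]
width: 0.0178
grip_force: 30.0
```

```bash
python3 st.py
```

```text
36.23 pos [0.6371 0.0521 0.0895] yaw -0.2195 zax [ 0.002 -0.001 -1.   ] j [ 0.302  0.5   -0.612  1.514  0.299  1.22  -2.145] f [-0.9 -0.7  8.4] t [-0.46  0.41  0.12] w 0.0178 gf 30.0
```

Call:
arm_command(
  xyz=[
    [0, 0, 0],
    [0, 0, 0],
    [0, 0, 0],
    [0, 0, 0],
  ],
  rot=[
    [0, 0, -0.04],
    [0, 0, -0.08],
    [0, 0, -0.08],
    [0, 0, -0.08],
  ],
)

```text
time: 36.57
ee_pos: [0.637, 0.0521, 0.0895]
eef_rot: [0.989, -0.149, 0.001, 0.0]
ft_force: [-1.9, -1.4, 8.1]
width: 0.0175
grip_force: 30.0
```

```bash
python3 st.py; python3 -c "
from h import *
for i in range(2):
  snap('scene','s13.png');print(find('key','scene',n=1),find('pointer','scene',n=1),find('set_mark','scene',n=1))
im=cv2.imread('pics/s13.png')
p=[.637,.052,.135];d=.035
for a in (-.2195,-.06,-.3,.05): print(a,[np.round(pix((p[0]+s*d*np.cos(a),p[1]+s*d*np.sin(a),p[2]),'scene'),1).tolist() for s in(1,-1)])"
```

```text
36.57 pos [0.637  0.0521 0.0895] yaw -0.2994 zax [ 0.002 -0.001 -1.   ] j [ 0.292  0.497 -0.597  1.515  0.291  1.218 -2.219] f [-1.9 -1.4  8.1] t [-0.51  0.45  0.1 ] w 0.0175 gf 30.0
[(array([0.6403, 0.051 , 0.051 ]), 0.87)] [(array([ 0.6382, -0.0088,  0.0814]), 0.58)] [(array([ 0.6356, -0.0089,  0.0834]), 0.43)]
[(array([0.6389, 0.0511, 0.0493]), 0.82)] [(array([ 0.6383, -0.0108,  0.0824]), 0.89)] [(array([ 0.6353, -0.0073,  0.084 ]), 0.51)]
-0.2195 [[361.2, 176.5], [342.8, 160.4]]
-0.06 [[363.2, 175.4], [340.9, 161.3]]
-0.3 [[360.1, 176.9], [343.9, 160.0]]
0.05 [[364.3, 174.6], [339.7, 162.1]]
```

Call:
arm_command(
  xyz=[
    [0, 0, 0],
    [0, 0, 0],
    [0, 0, 0],
    [0, 0, 0],
  ],
  rot=[
    [0, 0, -0.04],
    [0, 0, -0.08],
    [0, 0, -0.08],
    [0, 0, -0.08],
  ],
)

```text
time: 37.3
ee_pos: [0.637, 0.0521, 0.0894]
eef_rot: [0.982, -0.189, 0.001, 0.0]
ft_force: [-1.5, -2.7, 7.4]
width: 0.0176
grip_force: 30.0
```

```bash
for i in 1 2 3 ; do python3 -c "
from h import *
snap('scene');import st"; done
```

```text
37.35 pos [0.637  0.0521 0.0894] yaw -0.3795 zax [ 0.002 -0.001 -1.   ] j [ 0.282  0.493 -0.583  1.516  0.283  1.216 -2.294] f [-1.4 -1.5  7.8] t [-0.45  0.42  0.07] w 0.0179 gf 30.0
37.4 pos [0.637  0.0521 0.0894] yaw -0.3794 zax [ 0.002 -0.001 -1.   ] j [ 0.283  0.494 -0.583  1.516  0.283  1.216 -2.294] f [-2.5 -3.2  8.4] t [-0.49  0.48  0.08] w 0.0177 gf 30.0
37.45 pos [0.6371 0.0521 0.0895] yaw -0.3794 zax [ 0.002 -0.001 -1.   ] j [ 0.282  0.493 -0.583  1.516  0.283  1.216 -2.294] f [-1.1 -1.7  8.2] t [-0.41  0.42  0.08] w 0.0176 gf 30.0
```

Call:
arm_command(
  xyz=[
    [0, 0, 0],
    [0, 0, 0],
    [0, 0, 0],
    [0, 0, 0],
  ],
  rot=[
    [0, 0, -0.05],
    [0, 0, -0.1],
    [0, 0, -0.1],
    [0, 0, -0.1],
  ],
)

```text
time: 37.78
ee_pos: [0.637, 0.052, 0.0895]
eef_rot: [0.971, -0.238, 0.001, 0.0]
ft_force: [-2.3, -1.5, 8.8]
width: 0.0178
grip_force: 30.0
```

```bash
python3 st.py
```

```text
37.78 pos [0.637  0.052  0.0895] yaw -0.4798 zax [ 0.002 -0.001 -1.   ] j [ 0.27   0.489 -0.565  1.516  0.273  1.214 -2.388] f [-2.3 -1.5  8.8] t [-0.5   0.48  0.07] w 0.0178 gf 30.0
```

Call:
arm_command(
  xyz=[
    [0, 0, 0.001],
    [0, 0, 0.001],
    [0, 0, 0.001],
  ],
  rot=[
    [0, 0, 0.1],
    [0, 0, 0.1],
    [0, 0, 0.1],
  ],
)

```text
time: 38.03
ee_pos: [0.6368, 0.0521, 0.0895]
eef_rot: [0.982, -0.19, 0.0, 0.0]
ft_force: [1.2, -1.9, 1.3]
width: 0.018
grip_force: 30.0
```

```bash
python3 st.py
```

```text
38.03 pos [0.6368 0.0521 0.0895] yaw -0.3817 zax [ 0.001 -0.    -1.   ] j [ 0.283  0.494 -0.583  1.515  0.282  1.217 -2.296] f [ 1.2 -1.9  1.3] t [-0.41 -0.36 -0.02] w 0.018 gf 30.0
```

Call:
arm_command(
  xyz=[
    [0, 0, 0],
    [0, 0, 0],
    [0, 0, 0],
    [0, 0, 0],
  ],
  rot=[
    [0, 0, -0.1],
    [0, 0, -0.1],
    [0, 0, -0.1],
    [0, 0, -0.1],
  ],
)

```text
time: 38.37
ee_pos: [0.6367, 0.0522, 0.0895]
eef_rot: [0.972, -0.237, 0.0, 0.0]
ft_force: [2.4, -2.7, 2.8]
width: 0.0179
grip_force: 30.0
```

```bash
python3 st.py
```

```text
38.37 pos [0.6367 0.0522 0.0895] yaw -0.478 zax [ 0.001 -0.001 -1.   ] j [ 0.27   0.489 -0.565  1.516  0.273  1.215 -2.386] f [ 2.4 -2.7  2.8] t [-0.62 -0.44 -0.05] w 0.0179 gf 30.0
```

Call:
arm_command(
  xyz=[
    [0, 0, 0],
    [0, 0, 0],
    [0, 0, 0],
    [0, 0, 0],
    [0, 0, 0],
    [0, 0, 0.03],
    [0, 0, 0.06],
    [0, 0, 0.1],
    [0, 0, 0.12],
    [0, 0, 0.12],
    [0, 0, 0.12],
  ],
  rot=[
    [0, 0, 0],
    [0, 0, 0],
    [0, 0, 0],
    [0, 0, 0],
    [0, 0, 0],
    [0, 0, 0],
    [0, 0, 0],
    [0, 0, 0],
    [0, 0, 0],
    [0, 0, 0],
    [0, 0, 0],
  ],
  grip=0.6,
)

```text
time: 39.28
ee_pos: [0.637, 0.0528, 0.2106]
eef_rot: [0.971, -0.237, 0.001, -0.0]
ft_force: [0.6, 0.0, -0.9]
width: 0.0517
grip_force: 0.0
```

```bash
cat > ang.py <<'E'
from h import *
from scipy.optimize import minimize
def fit(fn,c=(.637,.052),z0=.053,cam='scene'):
    im=cv2.imread('pics/'+fn).astype(int)
    dark=(im.max(2)<70).astype(np.uint8)
    def iou(th,dx,dy,dz):
        P=[]
        for sx in(-35,35):
            for sy in(-9,9):
                for z in(70,94):
                    x,y=sx/1e3,sy/1e3
                    P.append(pix((c[0]+dx+x*np.cos(th)-y*np.sin(th),c[1]+dy+x*np.sin(th)+y*np.cos(th),z0+z/1e3+dz),cam))
        h=cv2.convexHull(np.array(P,np.float32)); m=np.zeros(dark.shape,np.uint8)
        cv2.fillConvexPoly(m,np.int32(np.round(h*16)),1,cv2.LINE_8,4)
        k=cv2.dilate(m,np.ones((9,9)))
        d=dark&k
        return (m&d).sum()/max(1,(m|d).sum())
    best=[]
    for th in np.arange(-np.pi/2,np.pi/2,.05):
        best.append((max(iou(th,dx,dy,0) for dx in(-.003,0,.003) for dy in(-.003,0,.003)),round(th,2)))
    return sorted(best)[::-1][:5]
E
python3 st.py; python3 -c "
from ang import *
snap('scene','s14.png'); print(find('key','scene',n=1))
print('s12 expect 1.80-3.14=-1.34',fit('s12.png'));print('now',fit('s14.png'))"
```

```text
39.28 pos [0.637  0.0528 0.2106] yaw -0.479 zax [ 0.002  0.    -1.   ] j [ 0.274  0.41  -0.585  1.361  0.224  1.434 -2.352] f [ 0.6  0.  -0.9] t [ 0.01  0.02 -0.05] w 0.0517 gf 0.0
[(array([0.6379, 0.0534, 0.0534]), 0.9)]Traceback (most recent call last):
  File "<string>", line 4, in <module>
    print('s12 expect 1.80-3.14=-1.34',fit('s12.png'));print('now',fit('s14.png'))
                                       ~~~^^^^^^^^^^^
  File "ang.py", line 20, in fit
    best.append((max(iou(th,dx,dy,0) for dx in(-.003,0,.003) for dy in(-.003,0,.003)),round(th,2)))
                 ~~~^^^^^^^^^^^^^^^^^^^^^^^^^^^^^^^^^^^^^^^^^^^^^^^^^^^^^^^^^^^^^^^^^
  File "ang.py", line 20, in <genexpr>
    best.append((max(iou(th,dx,dy,0) for dx in(-.003,0,.003) for dy in(-.003,0,.003)),round(th,2)))
                     ~~~^^^^^^^^^^^^
  File "ang.py", line 12, in iou
    P.append(pix((c[0]+dx+x*np.cos(th)-y*np.sin(th),c[1]+dy+x*np.sin(th)+y*np.cos(th),z0+z/1e3+dz),cam))
             ~~~^^^^^^^^^^^^^^^^^^^^^^^^^^^^^^^^^^^^^^^^^^^^^^^^^^^^^^^^^^^^^^^^^^^^^^^^^^^^^^^^^^^^^^^
  File "h.py", line 14, in pix
    m=r.camera_model(cam);T=np.array(m['T']);c=T[:3,:3].T@(np.array(p)-T[:3,3])
ValueError: time passes only in moves, steps and waits
```

```bash
sed -i 's/^def pix/_C={}\ndef cm(c):\n    if c not in _C: _C[c]=r.camera_model(c)\n    return _C[c]\ndef pix/; s/m=r.camera_model(cam)/m=cm(cam)/' h.py
python3 -c "
from ang import *
print('s12 expect 1.80-3.14=-1.34',fit('s12.png'));print('now',fit('s14.png'))"
```

```text
s12 expect 1.80-3.14=-1.34 [(np.float64(0.625), np.float64(-1.27)), (np.float64(0.6149732620320856), np.float64(-1.32)), (np.float64(0.6132596685082873), np.float64(-1.22)), (np.float64(0.5958549222797928), np.float64(-1.37)), (np.float64(0.5912806539509536), np.float64(-1.17))]
now [(np.float64(0.6891495601173021), np.float64(-0.57)), (np.float64(0.6619718309859155), np.float64(-0.47)), (np.float64(0.6619718309859155), np.float64(-0.52)), (np.float64(0.656891495601173), np.float64(-0.62)), (np.float64(0.6438356164383562), np.float64(-0.42))]
```

The handle really followed the gripper to about -0.5 rad without meeting the stop. I'll regrasp a half turn round and keep tightening, watching the torque.

Call:
arm_command(
  xyz=[
    [0, 0, 0],
    [0, 0, 0],
    [0, 0, 0],
    [0, 0, 0],
    [0, 0, 0],
    [0, 0, 0],
    [0, 0, 0],
    [0, 0, 0],
    [0, 0, 0],
    [0, 0, 0],
    [0, 0, 0],
    [0, 0, 0],
    [0, 0, 0],
    [0, 0, 0],
    [0, 0, 0],
    [0, 0, 0],
  ],
  rot=[
    [0, 0, 0.12],
    [0, 0, 0.24],
    [0, 0, 0.36],
    [0, 0, 0.48],
    [0, 0, 0.6],
    [0, 0, 0.72],
    [0, 0, 0.84],
    [0, 0, 0.96],
    [0, 0, 1.08],
    [0, 0, 1.2],
    [0, 0, 1.32],
    [0, 0, 1.44],
    [0, 0, 1.56],
    [0, 0, 1.56],
    [0, 0, 1.56],
    [0, 0, 1.56],
  ],
)

```text
time: 40.72
ee_pos: [0.636, 0.0524, 0.2086]
eef_rot: [0.859, 0.513, -0.001, -0.0]
ft_force: [0.5, 0.4, -0.6]
width: 0.0522
grip_force: 0.0
```

Call:
arm_command(
  xyz=[
    [0, 0, 0],
    [0, 0, 0],
    [0, 0, 0],
    [0, 0, 0],
    [0, 0, 0],
    [0, 0, 0],
    [0, 0, 0],
    [0, 0, 0],
    [0, 0, 0],
    [0, 0, 0],
    [0, 0, 0],
    [0, 0, 0],
    [0, 0, 0],
    [0, 0, 0],
    [0, 0, 0],
    [0, 0, 0],
  ],
  rot=[
    [0, 0, 0.12],
    [0, 0, 0.24],
    [0, 0, 0.36],
    [0, 0, 0.48],
    [0, 0, 0.6],
    [0, 0, 0.72],
    [0, 0, 0.84],
    [0, 0, 0.96],
    [0, 0, 1.08],
    [0, 0, 1.2],
    [0, 0, 1.32],
    [0, 0, 1.44],
    [0, 0, 1.56],
    [0, 0, 1.58],
    [0, 0, 1.58],
    [0, 0, 1.58],
  ],
)

```text
time: 42.05
ee_pos: [0.6363, 0.0525, 0.2092]
eef_rot: [0.24, 0.971, 0.0, -0.0]
ft_force: [0.2, 0.1, 0.5]
width: 0.0525
grip_force: 0.0
```

```bash
python3 st.py; python3 -c "
from ang import *
snap('scene','s15.png');print(find('key','scene',n=1),find('pointer','scene',n=1),find('set_mark','scene',n=1)); print(fit('s15.png')[:3])
snap('top');print(find('offcut2','top'))"
```

```text
42.05 pos [0.6363 0.0525 0.2092] yaw 2.6559 zax [-0.  0. -1.] j [ 0.593  0.589 -1.128  1.345  0.526  1.526  0.6  ] f [0.2 0.1 0.5] t [ 0.07 -0.15  0.03] w 0.0525 gf 0.0
[(array([0.638 , 0.0489, 0.0514]), 0.87)] [(array([ 0.6389, -0.0086,  0.0777]), 0.95)] [(array([ 0.6381, -0.0096,  0.0828]), 0.36)]
[(np.float64(0.7008797653958945), np.float64(-0.57)), (np.float64(0.6732394366197183), np.float64(-0.47)), (np.float64(0.6732394366197183), np.float64(-0.52))]
[(array([0.5138, 0.3833, 0.0074]), 0.73), (array([ 0.5024,  0.3332, -0.0031]), 0.72)]
```

```bash
python3 -c "
from h import *
a=cv2.imread('pics/s12.png',0);b=cv2.imread('pics/s15.png',0)
t=a[188:204,300:330]; m=cv2.matchTemplate(b[180:212,292:338],t,cv2.TM_CCOEFF_NORMED);print(m.max(),np.unravel_index(m.argmax(),m.shape),'expect 8,8')
t=a[195:240,290:330];m=cv2.matchTemplate(b[187:248,282:338],t,cv2.TM_CCOEFF_NORMED);print('knob/pointer',m.max(),np.unravel_index(m.argmax(),m.shape))
d=cv2.absdiff(a,b)[150:240,270:370];ys,xs=np.where(d>40);print(len(xs),(xs.min()+270,xs.max()+270,ys.min()+150,ys.max()+150) if len(xs) else '')
"
```

```text
0.9893093 (np.int64(8), np.int64(8)) expect 8,8
knob/pointer 0.991114 (np.int64(8), np.int64(8))
359 (np.int64(322), np.int64(361), np.int64(171), np.int64(239))
```

Call:
arm_command(
  xyz=[
    [0.001, 0, -0.04],
    [0.001, 0, -0.08],
    [0.001, 0, -0.11],
    [0.001, 0, -0.12],
    [0.001, 0, -0.12],
    [0.001, 0, -0.12],
  ],
  rot=[
    [0, 0, 0],
    [0, 0, 0],
    [0, 0, 0],
    [0, 0, 0],
    [0, 0, 0],
    [0, 0, 0],
  ],
)

```text
time: 42.85
ee_pos: [0.6379, 0.0528, 0.0907]
eef_rot: [0.238, 0.971, 0.0, 0.0]
ft_force: [0.4, 0.2, 0.4]
width: 0.0523
grip_force: 0.0
```

Call:
arm_command(
  xyz=[
    [0, 0, 0],
    [0, 0, 0],
    [0, 0, 0],
    [0, 0, 0],
    [0, 0, 0],
    [0, 0, 0],
    [0, 0, 0],
    [0, 0, 0],
    [0, 0, 0],
  ],
  rot=[
    [0, 0, 0],
    [0, 0, 0],
    [0, 0, 0],
    [0, 0, 0],
    [0, 0, 0],
    [0, 0, 0],
    [0, 0, 0],
    [0, 0, 0],
    [0, 0, 0],
  ],
  grip=0,
  squeeze=50,
)

```text
time: 43.6
ee_pos: [0.6374, 0.0522, 0.0896]
eef_rot: [0.238, 0.971, -0.0, 0.0]
ft_force: [-1.2, -1.9, 2.7]
width: 0.0175
grip_force: 50.0
```

```bash
python3 st.py
```

```text
43.6 pos [0.6374 0.0522 0.0896] yaw 2.6605 zax [ 0. -0. -1.] j [ 0.586  0.676 -1.073  1.496  0.602  1.329  0.55 ] f [-1.2 -1.9  2.7] t [-0.33  0.28 -0.05] w 0.0175 gf 50.0
```

Call:
arm_command(
  xyz=[
    [0, 0, -0.0005],
    [0, 0, -0.0005],
    [0, 0, -0.0005],
  ],
  rot=[
    [0, 0, -0.06],
    [0, 0, -0.12],
    [0, 0, -0.12],
  ],
)

```text
time: 43.85
ee_pos: [0.6375, 0.0522, 0.0895]
eef_rot: [0.298, 0.955, -0.0, 0.0]
ft_force: [-2.3, -1.9, 5.6]
width: 0.0178
grip_force: 50.0
```

```bash
python3 st.py
```

```text
43.85 pos [0.6375 0.0522 0.0895] yaw 2.5367 zax [ 0.    -0.001 -1.   ] j [ 0.575  0.664 -1.051  1.497  0.586  1.321  0.436] f [-2.3 -1.9  5.6] t [-0.43  0.49 -0.01] w 0.0178 gf 50.0
```

Call:
arm_command(
  xyz=[
    [0, 0, 0],
    [0, 0, 0],
    [0, 0, 0],
  ],
  rot=[
    [0, 0, -0.06],
    [0, 0, -0.12],
    [0, 0, -0.12],
  ],
)

```text
time: 44.1
ee_pos: [0.6376, 0.0523, 0.0895]
eef_rot: [0.355, 0.935, -0.0, 0.0]
ft_force: [-1.4, -1.6, 6.7]
width: 0.0175
grip_force: 50.0
```

```bash
python3 st.py
```

```text
44.1 pos [0.6376 0.0523 0.0895] yaw 2.4168 zax [ 0.001 -0.001 -1.   ] j [ 0.563  0.653 -1.029  1.497  0.569  1.313  0.326] f [-1.4 -1.6  6.7] t [-0.48  0.45  0.06] w 0.0175 gf 50.0
```

Call:
arm_command(
  xyz=[
    [0, 0, 0],
    [0, 0, 0],
    [0, 0, 0],
  ],
  rot=[
    [0, 0, -0.06],
    [0, 0, -0.12],
    [0, 0, -0.12],
  ],
)

```text
time: 44.35
ee_pos: [0.6377, 0.0524, 0.0896]
eef_rot: [0.41, 0.912, 0.0, 0.0]
ft_force: [-1.5, -0.5, 6.3]
width: 0.0176
grip_force: 50.0
```

```bash
python3 st.py
```

```text
44.35 pos [0.6377 0.0524 0.0896] yaw 2.2969 zax [ 0.001 -0.    -1.   ] j [ 0.551  0.642 -1.007  1.498  0.553  1.306  0.216] f [-1.5 -0.5  6.3] t [-0.36  0.21  0.04] w 0.0176 gf 50.0
```

Call:
arm_command(
  xyz=[
    [0, 0, 0],
    [0, 0, 0],
    [0, 0, 0],
  ],
  rot=[
    [0, 0, -0.06],
    [0, 0, -0.12],
    [0, 0, -0.12],
  ],
)

```text
time: 44.6
ee_pos: [0.6376, 0.0524, 0.0896]
eef_rot: [0.464, 0.886, 0.0, 0.0]
ft_force: [-0.7, -1.1, 6.1]
width: 0.0174
grip_force: 50.0
```

```bash
python3 st.py
```

```text
44.6 pos [0.6376 0.0524 0.0896] yaw 2.1768 zax [ 0.001 -0.    -1.   ] j [ 0.539  0.631 -0.984  1.499  0.536  1.299  0.105] f [-0.7 -1.1  6.1] t [-0.38  0.29 -0.01] w 0.0174 gf 50.0
```

```bash
cat > av.py <<'E'
from h import *
t=[];q=[]
for i in range(5):
    s=r.read_state();t.append(s['torque']);q.append(s['joint_torque'][6]);snap('top') if i<4 else 0
x=R.from_quat(s['eef_rot']).as_matrix()
print(round(s['time'],1),'yaw %.3f'%np.arctan2(x[1,0],x[0,0]),'z %.4f'%s['ee_pos'][2],'tz %.3f +- %.3f'%(np.mean(t,0)[2],np.std(t,0)[2]/2.2),'j7 %.3f'%np.mean(q),'f',np.round(s['ft_force'],1))
E
python3 av.py
```

```text
44.8 yaw 2.181 z 0.0896 tz 0.003 +- 0.010 j7 -0.421 f [-1.4 -1.8  7. ]
```

Call:
arm_command(
  xyz=[
    [0, 0, 0],
    [0, 0, 0],
    [0, 0, 0],
    [0, 0, 0],
    [0, 0, 0],
    [0, 0, 0],
  ],
  rot=[
    [0, 0, 0.05],
    [0, 0, 0.1],
    [0, 0, 0.15],
    [0, 0, 0.2],
    [0, 0, 0.25],
    [0, 0, 0.25],
  ],
)

```text
time: 45.3
ee_pos: [0.6376, 0.0522, 0.0895]
eef_rot: [0.347, 0.938, -0.0, 0.0]
ft_force: [-1.8, -1.6, 7.5]
width: 0.0179
grip_force: 50.0
```

```bash
python3 av.py
```

```text
45.5 yaw 2.430 z 0.0895 tz -0.010 +- 0.015 j7 0.364 f [-1.9 -1.6  7.1]
```

Call:
arm_command(
  xyz=[
    [0, 0, 0],
    [0, 0, 0],
    [0, 0, 0],
  ],
  rot=[
    [0, 0, 0.05],
    [0, 0, 0.1],
    [0, 0, 0.1],
  ],
)

```text
time: 45.75
ee_pos: [0.6376, 0.0522, 0.0896]
eef_rot: [0.299, 0.954, -0.0, 0.0]
ft_force: [-1.0, -2.1, 7.6]
width: 0.0178
grip_force: 50.0
```

```bash
python3 av.py
```

```text
46.0 yaw 2.530 z 0.0896 tz -0.042 +- 0.007 j7 0.382 f [-1.4 -2.1  7. ]
```

Call:
arm_command(
  xyz=[
    [0, 0, 0],
    [0, 0, 0],
    [0, 0, 0],
  ],
  rot=[
    [0, 0, 0.05],
    [0, 0, 0.1],
    [0, 0, 0.1],
  ],
)

```text
time: 46.2
ee_pos: [0.6376, 0.0523, 0.0896]
eef_rot: [0.251, 0.968, -0.0, 0.0]
ft_force: [-2.5, -2.6, 7.5]
width: 0.0174
grip_force: 50.0
```

```bash
python3 av.py
```

```text
46.4 yaw 2.631 z 0.0895 tz -0.030 +- 0.010 j7 0.381 f [-2.9 -1.9  5.8]
```

Call:
arm_command(
  xyz=[
    [0, 0, 0],
    [0, 0, 0],
    [0, 0, 0],
    [0, 0, 0],
    [0, 0, 0],
    [0, 0, 0],
    [0, 0, 0],
    [0, 0, 0],
    [0, 0, 0],
    [0, 0, 0],
  ],
  rot=[
    [0, 0, 0.05],
    [0, 0, 0.1],
    [0, 0, 0.15],
    [0, 0, 0.2],
    [0, 0, 0.25],
    [0, 0, 0.3],
    [0, 0, 0.35],
    [0, 0, 0.4],
    [0, 0, 0.45],
    [0, 0, 0.47],
  ],
)

```text
time: 47.23
ee_pos: [0.6376, 0.0525, 0.0895]
eef_rot: [0.019, 1.0, 0.0, 0.0]
ft_force: [-2.0, -2.1, 6.9]
width: 0.0177
grip_force: 50.0
```

```bash
python3 av.py
```

```text
47.4 yaw 3.101 z 0.0895 tz -0.081 +- 0.011 j7 0.246 f [-2.6 -2.   7.3]
```

Call:
arm_command(
  xyz=[
    [0, 0, 0],
    [0, 0, 0],
    [0, 0, 0],
    [0, 0, 0],
  ],
  rot=[
    [0, 0, -0.08],
    [0, 0, -0.16],
    [0, 0, -0.24],
    [0, 0, -0.24],
  ],
)

```text
time: 47.77
ee_pos: [0.6378, 0.0526, 0.0896]
eef_rot: [0.142, 0.99, 0.0, 0.001]
ft_force: [-0.3, -0.3, 6.8]
width: 0.0174
grip_force: 50.0
```

```bash
python3 av.py
```

```text
48.0 yaw 2.863 z 0.0896 tz -0.022 +- 0.009 j7 -0.617 f [-1.2 -1.1  6.8]
```

Call:
arm_command(
  xyz=[
    [0, 0, 0],
    [0, 0, 0],
    [0, 0, 0],
  ],
  rot=[
    [0, 0, -0.05],
    [0, 0, -0.1],
    [0, 0, -0.1],
  ],
)

```text
time: 48.22
ee_pos: [0.6376, 0.0526, 0.0895]
eef_rot: [0.19, 0.982, 0.0, 0.0]
ft_force: [-1.6, -0.5, 6.0]
width: 0.018
grip_force: 50.0
```

```bash
python3 av.py
```

```text
48.4 yaw 2.763 z 0.0895 tz 0.044 +- 0.010 j7 -0.353 f [-1.1 -0.2  7. ]
```

Call:
arm_command(
  xyz=[
    [0, 0, 0],
    [0, 0, 0],
    [0, 0, 0],
    [0, 0, 0],
    [0, 0, 0],
    [0, 0, 0],
    [0, 0, 0],
    [0, 0, 0],
  ],
  rot=[
    [0, 0, -0.1],
    [0, 0, -0.2],
    [0, 0, -0.3],
    [0, 0, -0.4],
    [0, 0, -0.5],
    [0, 0, -0.6],
    [0, 0, -0.66],
    [0, 0, -0.66],
  ],
)

```text
time: 49.08
ee_pos: [0.6374, 0.052, 0.0895]
eef_rot: [0.498, 0.867, -0.0, 0.0]
ft_force: [-3.0, -2.0, 7.3]
width: 0.0178
grip_force: 50.0
```

```bash
python3 av.py
```

```text
49.3 yaw 2.103 z 0.0895 tz -0.002 +- 0.018 j7 -0.485 f [-3.4 -2.8  8.4]
```

Call:
arm_command(
  xyz=[
    [0, 0, 0],
    [0, 0, 0],
    [0, 0, 0],
  ],
  rot=[
    [0, 0, -0.05],
    [0, 0, -0.1],
    [0, 0, -0.1],
  ],
)

```text
time: 49.53
ee_pos: [0.6374, 0.052, 0.0895]
eef_rot: [0.54, 0.841, -0.0, 0.0]
ft_force: [-2.6, -2.7, 8.7]
width: 0.0177
grip_force: 50.0
```

```bash
python3 av.py
```

```text
49.7 yaw 2.003 z 0.0895 tz 0.034 +- 0.014 j7 -0.384 f [-3.  -2.1  7.9]
```

Call:
arm_command(
  xyz=[
    [0, 0, 0],
    [0, 0, 0],
    [0, 0, 0],
  ],
  rot=[
    [0, 0, -0.05],
    [0, 0, -0.1],
    [0, 0, -0.1],
  ],
)

```text
time: 49.98
ee_pos: [0.6374, 0.052, 0.0895]
eef_rot: [0.582, 0.813, -0.0, 0.0]
ft_force: [-2.7, -2.7, 6.8]
width: 0.0174
grip_force: 50.0
```

```bash
python3 av.py
```

```text
50.2 yaw 1.903 z 0.0895 tz 0.086 +- 0.012 j7 -0.455 f [-2.8 -2.6  8.4]
```

Call:
arm_command(
  xyz=[
    [0, 0, 0.01],
    [0, 0, 0.02],
    [0, 0, 0.03],
    [0, 0, 0.045],
    [0, 0, 0.06],
    [0, 0, 0.06],
    [0, 0, 0.06],
  ],
  rot=[
    [0, 0, 0],
    [0, 0, 0],
    [0, 0, 0],
    [0, 0, 0],
    [0, 0, 0],
    [0, 0, 0],
    [0, 0, 0],
  ],
)

```text
time: 50.77
ee_pos: [0.6379, 0.0529, 0.1501]
eef_rot: [0.581, 0.814, 0.001, 0.001]
ft_force: [-0.8, -0.0, -3.0]
width: 0.0176
grip_force: 50.0
```

```bash
cat > hx.py <<'E'
from h import *
# unwarp socket head to a metric top-down patch, then polar profile with 60 deg harmonic phase per radius
def prof(imgs,cam,c=(.637,.0515),z=.071,out=None):
    g=np.mean([cv2.cvtColor(i,cv2.COLOR_BGR2GRAY).astype(float) for i in imgs],0).astype(np.float32)
    res={}
    best=None
    for rr in (.006,.007,.008,.009,.010,.012,.014,.016):
        a=np.arange(0,2*np.pi,np.pi/90)
        u=np.array([pix((c[0]+rr*np.cos(t),c[1]+rr*np.sin(t),z),cam) for t in a],np.float32)
        v=cv2.remap(g,u[:,0][None],u[:,1][None],cv2.INTER_CUBIC)[0]
        h=np.sum(v*np.exp(-6j*a))/len(a)*2
        res[rr]=(round(abs(h),1),round(np.angle(h)/-6,3),round(float(v.mean()),0))
    return res
def load(*f): return [cv2.imread('pics/'+x) for x in f]
E
python3 st.py; python3 -c "
from hx import *
print(find('key','scene',n=1) if snap('scene') is not None else 0)
for i in range(6): snap('scene','h%d.png'%i)
new=load(*['h%d.png'%i for i in range(6)])
for n,f,c in (('scene0','scene1.png','scene'),('s5','s5.png','scene'),('s7','s7.png','scene')): print(n,prof(load(f),c))
print('now',prof(new,'scene'))
print('top1',prof(load('top1.png'),'top'),'\nt5',prof(load('t5.png'),'top'))
a,b=load('s7.png')[0],np.mean(new,0)
p=(slice(184,199),slice(341,363));print('diff s7-now',np.abs(a[p].astype(float)-b[p]).mean(), 's5-s7',np.abs(load('s5.png')[0][p].astype(float)-a[p]).mean())"
```

```text
50.77 pos [0.6379 0.0529 0.1501] yaw 1.9014 zax [ 0.002  0.    -1.   ] j [ 0.519  0.56  -0.96   1.431  0.459  1.384 -0.121] f [-0.8 -0.  -3. ] t [ 0.01 -0.13 -0.05] w 0.0176 gf 50.0
[(array([0.6393, 0.0476, 0.1117]), 0.7)]
scene0 {0.006: (np.float64(1.8), np.float64(0.381), 83.0), 0.007: (np.float64(1.4), np.float64(0.456), 92.0), 0.008: (np.float64(2.1), np.float64(-0.419), 104.0), 0.009: (np.float64(4.1), np.float64(-0.369), 116.0), 0.01: (np.float64(5.6), np.float64(-0.361), 126.0), 0.012: (np.float64(7.0), np.float64(-0.366), 130.0), 0.014: (np.float64(10.7), np.float64(-0.345), 117.0), 0.016: (np.float64(10.2), np.float64(-0.334), 97.0)}
s5 {0.006: (np.float64(0.9), np.float64(0.274), 80.0), 0.007: (np.float64(0.4), np.float64(-0.504), 87.0), 0.008: (np.float64(1.8), np.float64(-0.368), 97.0), 0.009: (np.float64(3.4), np.float64(-0.355), 108.0), 0.01: (np.float64(4.7), np.float64(-0.357), 116.0), 0.012: (np.float64(5.8), np.float64(-0.372), 119.0), 0.014: (np.float64(8.2), np.float64(-0.356), 109.0), 0.016: (np.float64(7.4), np.float64(-0.342), 92.0)}
s7 {0.006: (np.float64(0.5)
[... 1026 characters left out ...]
), 119.0), 0.01: (np.float64(6.9), np.float64(-0.376), 131.0), 0.012: (np.float64(12.9), np.float64(-0.356), 137.0), 0.014: (np.float64(17.7), np.float64(-0.31), 117.0), 0.016: (np.float64(18.2), np.float64(-0.322), 80.0)} 
t5 {0.006: (np.float64(1.5), np.float64(0.156), 59.0), 0.007: (np.float64(0.8), np.float64(0.027), 72.0), 0.008: (np.float64(1.6), np.float64(-0.183), 86.0), 0.009: (np.float64(3.7), np.float64(-0.357), 100.0), 0.01: (np.float64(5.9), np.float64(-0.396), 109.0), 0.012: (np.float64(10.0), np.float64(-0.368), 114.0), 0.014: (np.float64(13.0), np.float64(-0.318), 98.0), 0.016: (np.float64(13.6), np.float64(-0.334), 70.0)}
diff s7-now 6.073737373737374 s5-s7 8.922222222222222
```

The screw head's hexagon can be measured. Its corner phase went from -0.345 at the start to -0.383 now, so the screw is tight. I'll check the pictures taken while it should have been slack.

```bash
cat >> hx.py <<'E'
def half(f,rr,c=(.637,.0515),z=.071,span=1.5):
    g=cv2.imread('pics/'+f,0).astype(np.float32)
    a=np.arange(-.84-span,-.84+span,.03)
    u=np.array([pix((c[0]+rr*np.cos(t),c[1]+rr*np.sin(t),z),'scene') for t in a],np.float32)
    v=cv2.remap(g,u[:,0][None],u[:,1][None],cv2.INTER_CUBIC)[0]
    A=np.stack([np.ones_like(a),np.cos(a),np.sin(a),np.cos(2*a),np.sin(2*a),np.cos(6*a),np.sin(6*a)],1)
    k=np.linalg.lstsq(A,v,rcond=None)[0]
    return round(np.hypot(k[5],k[6]),1),round(np.arctan2(k[6],k[5])/6,3)
E
python3 -c "
from hx import *
for f in ('scene1.png','s5.png','s7.png','h0.png','h3.png','s8.png','s9.png','s12.png','s14.png','s15.png'): print(f,[half(f,x) for x in (.012,.014,.015,.016)])"
```

```text
scene1.png [(np.float64(3.7), np.float64(-0.424)), (np.float64(8.9), np.float64(-0.35)), (np.float64(11.3), np.float64(-0.321)), (np.float64(11.5), np.float64(-0.312))]
s5.png [(np.float64(2.7), np.float64(-0.417)), (np.float64(7.1), np.float64(-0.337)), (np.float64(9.3), np.float64(-0.309)), (np.float64(9.2), np.float64(-0.302))]
s7.png [(np.float64(5.1), np.float64(-0.363)), (np.float64(9.6), np.float64(-0.332)), (np.float64(11.5), np.float64(-0.305)), (np.float64(10.9), np.float64(-0.301))]
h0.png [(np.float64(8.6), np.float64(-0.376)), (np.float64(11.4), np.float64(-0.361)), (np.float64(13.2), np.float64(-0.349)), (np.float64(13.5), np.float64(-0.346))]
h3.png [(np.float64(7.2), np.float64(-0.382)), (np.float64(11.8), np.float64(-0.373)), (np.float64(14.3), np.float64(-0.354)), (np.float64(14.3), np.float64(-0.344))]
s8.png [(np.float64(12.5), np.float64(-0.22)), (np.float64(10.4), np.float64(-0.225)), (np.float64(9.2), np.float64(-0.217)), (np.float64(6.9), np.float64(-0.244))]
s9.png [(np.float64(8.4), np.float64(-0.206)), (np.float64(5.9), np.float64(-0.101)), (np.float64(6.5), np.float64(-0.105)), (np.float64(4.8), np.float64(-0.133))]
s12.png [(np.float64(9.5), np.float64(-0.176)), (np.float64(9.4), np.float64(-0.093)), (np.float64(10.5), np.float64(-0.106)), (np.float64(8.5), np.float64(-0.132))]
s14.png [(np.float64(12.2), np.float64(-0.272)), (np.float64(12.4), np.float64(-0.364)), (np.float64(13.2), np.float64(-0.393)), (np.float64(12.3), np.float64(-0.416))]
s15.png [(np.float64(11.1), np.float64(-0.289)), (np.float64(11.6), np.float64(-0.358)), (np.float64(12.7), np.float64(-0.379)), (np.float64(11.6), np.float64(-0.4))]
```

The slack pictures show the hexagon at +0.2 rad modulo 60°. That fits the 1.25–1.3 rad I expected after the contact lag, so the screw was dragged round without slipping. It is now back at the stop and the pointer hasn't moved. I'll carry the key back to its holder.

Call:
arm_command(
  xyz=[
    [0, 0, 0.03],
    [0, 0, 0.03],
    [-0.145, -0.392, 0.03],
    [-0.145, -0.392, 0.03],
    [-0.145, -0.392, 0.03],
    [-0.145, -0.392, 0.03],
    [-0.145, -0.392, 0.03],
    [-0.145, -0.392, 0.03],
    [-0.145, -0.392, 0.03],
    [-0.145, -0.392, 0.03],
    [-0.145, -0.392, 0.03],
    [-0.145, -0.392, 0.03],
    [-0.145, -0.392, 0.03],
    [-0.145, -0.392, 0.03],
    [-0.145, -0.392, 0.03],
    [-0.145, -0.392, 0.03],
    [-0.145, -0.392, 0.03],
    [-0.145, -0.392, 0.03],
    [-0.145, -0.392, -0.01],
    [-0.145, -0.392, -0.03],
  ],
  rot=[
    [0, 0, 0],
    [0, 0, 0],
    [0, 0, 0],
    [0, 0, 0],
    [0, 0, 0],
    [0, 0, 0],
    [0, 0, 0],
    [0, 0, 0],
    [0, 0, 0],
    [0, 0, 0],
    [0, 0, 0],
    [0, 0, 0],
    [0, 0, 0],
    [0, 0, 0],
    [0, 0, 0],
    [0, 0, 0],
    [0, 0, 0],
    [0, 0, 0],
    [0, 0, 0],
    [0, 0, 0],
  ],
)

```text
time: 52.83
ee_pos: [0.4923, -0.3387, 0.1169]
eef_rot: [0.581, 0.814, -0.0, -0.0]
ft_force: [-0.5, 0.7, -3.0]
width: 0.0177
grip_force: 50.0
```

```bash
python3 -c "
from h import *
for i in range(3): snap('scene');snap('top');print(find('key','scene',n=1),find('key','top',n=1),find('rack','scene',n=1),find('rack','top',n=1))
"; python3 st.py
```

```text
[(array([ 0.494 , -0.3422,  0.0798]), 0.97)] [(array([ 0.4887, -0.3401,  0.0746]), 0.65)] [(array([ 0.4938, -0.3419,  0.0019]), 0.92)] [(array([ 0.4921, -0.3383,  0.0008]), 0.74)]
[(array([ 0.4933, -0.3401,  0.0822]), 0.98)] [(array([ 0.492 , -0.3422,  0.0795]), 0.48)] [(array([ 0.495 , -0.3402, -0.0005]), 0.61)] [(array([ 4.953e-01, -3.399e-01,  3.000e-04]), 0.81)]
[(array([ 0.4941, -0.3406,  0.0839]), 0.63)] [(array([ 0.5619, -0.0434, -0.0032]), 0.48)] [(array([ 0.4919, -0.3423,  0.0048]), 0.87)] [(array([ 4.934e-01, -3.400e-01, -2.000e-04]), 0.82)]
53.73 pos [ 0.4924 -0.3395  0.1189] yaw 1.9008 zax [ 0.  0. -1.] j [ 1.224  0.467 -0.901  1.586  0.378  1.273  0.593] f [ 0.   0.5 -1.8] t [-0.02 -0.13  0.03] w 0.0178 gf 50.0
```

Call:
arm_command(
  xyz=[
    [0.001, 0, -0.01],
    [0.001, 0, -0.02],
    [0.001, 0, -0.03],
    [0.001, 0, -0.036],
    [0.001, 0, -0.036],
  ],
  rot=[
    [0, 0, 0],
    [0, 0, 0],
    [0, 0, 0],
    [0, 0, 0],
    [0, 0, 0],
  ],
)

```text
time: 54.15
ee_pos: [0.4923, -0.3389, 0.0806]
eef_rot: [0.581, 0.814, 0.0, -0.002]
ft_force: [-0.9, 0.1, -1.7]
width: 0.0177
grip_force: 50.0
```

Call:
arm_command(
  xyz=[
    [0, 0, -0.01],
    [0, 0, -0.02],
    [0, 0, -0.028],
    [0, 0, -0.034],
    [0, 0, -0.034],
    [0, 0, -0.034],
  ],
  rot=[
    [0, 0, 0],
    [0, 0, 0],
    [0, 0, 0],
    [0, 0, 0],
    [0, 0, 0],
    [0, 0, 0],
  ],
)

```text
time: 54.65
ee_pos: [0.4931, -0.3389, 0.0482]
eef_rot: [0.581, 0.814, 0.0, -0.001]
ft_force: [-0.4, 4.5, -3.5]
width: 0.0174
grip_force: 50.0
```

```bash
python3 st.py
```

```text
54.65 pos [ 0.4931 -0.3389  0.0482] yaw 1.9012 zax [-0.001  0.001 -1.   ] j [ 1.194  0.539 -0.864  1.654  0.439  1.156  0.549] f [-0.4  4.5 -3.5] t [1.09 0.06 0.01] w 0.0174 gf 50.0
```

Call:
arm_command(
  xyz=[
    [0, 0.0015, 0],
    [0, 0.0015, -0.001],
    [0, 0.0015, -0.002],
    [0, 0.0015, -0.002],
  ],
  rot=[
    [0, 0, 0],
    [0, 0, 0],
    [0, 0, 0],
    [0, 0, 0],
  ],
)

```text
time: 54.98
ee_pos: [0.4935, -0.3385, 0.0471]
eef_rot: [0.581, 0.814, -0.0, 0.0]
ft_force: [0.3, 0.5, -2.6]
width: 0.0178
grip_force: 50.0
```

```bash
python3 st.py
```

```text
54.98 pos [ 0.4935 -0.3385  0.0471] yaw 1.9005 zax [ 0.001 -0.001 -1.   ] j [ 1.193  0.538 -0.863  1.657  0.441  1.152  0.546] f [ 0.3  0.5 -2.6] t [ 0.21 -0.13 -0.01] w 0.0178 gf 50.0
```

Call:
arm_command(
  xyz=[
    [0, 0, 0],
    [0, 0, 0],
    [0, 0, 0],
    [0, 0, 0],
    [0, 0, 0],
    [0, 0, 0],
    [0, 0, 0.03],
    [0, 0, 0.06],
    [0, 0, 0.1],
    [0, 0, 0.12],
    [0, 0, 0.12],
  ],
  rot=[
    [0, 0, 0],
    [0, 0, 0],
    [0, 0, 0],
    [0, 0, 0],
    [0, 0, 0],
    [0, 0, 0],
    [0, 0, 0],
    [0, 0, 0],
    [0, 0, 0],
    [0, 0, 0],
    [0, 0, 0],
  ],
  grip=0.6,
)

```text
time: 55.9
ee_pos: [0.4958, -0.3388, 0.1722]
eef_rot: [0.581, 0.814, 0.0, 0.004]
ft_force: [0.2, 0.2, -0.2]
width: 0.0521
grip_force: 0.0
```

Call:
arm_command(
  xyz=[
    [-0.04, 0, 0.05],
    [-0.08, -0.03, 0.08],
    [-0.1, -0.06, 0.08],
    [-0.1, -0.09, 0.08],
    [-0.1, -0.1, 0.08],
    [-0.1, -0.1, 0.08],
    [-0.1, -0.1, 0.08],
  ],
  rot=[
    [0, 0, 0],
    [0, 0, 0],
    [0, 0, 0],
    [0, 0, 0],
    [0, 0, 0],
    [0, 0, 0],
    [0, 0, 0],
  ],
)

```text
time: 56.48
ee_pos: [0.3927, -0.4388, 0.2461]
eef_rot: [0.582, 0.813, 0.0, -0.0]
ft_force: [0.4, 1.2, 0.5]
width: 0.0521
grip_force: 0.0
```

```bash
python3 st.py; python3 -c "
from hx import *
for i in range(3):
  snap('scene','e%d.png'%i);snap('top','et%d.png'%i);print([find(k,c,n=1) for k in('key','rack') for c in('scene','top')])
print('ptr',find('pointer','top'),find('set_mark','top'),find('pointer','scene'),find('set_mark','scene'),'off',find('offcut2','top'),find('offcut2','scene'))
print('tin',find('tin','scene',n=1),'glue',find('glue','scene',n=1))
for f in ('scene1.png','s5.png','e0.png','e1.png','e2.png'): print(f,[half(f,x) for x in(.014,.015,.016)],prof(load(f),'scene')[.014])
print(prof(load('top1.png'),'top')[.014],prof(load('et0.png'),'top')[.014])
a=cv2.imread('pics/s12.png',0);b=cv2.imread('pics/e0.png',0)
m=cv2.matchTemplate(b[180:212,292:338],a[188:204,300:330],cv2.TM_CCOEFF_NORMED);print('ptr match',m.max(),np.unravel_index(m.argmax(),m.shape))
"
```

```text
56.48 pos [ 0.3927 -0.4388  0.2461] yaw 1.8986 zax [-0.     0.001 -1.   ] j [ 1.464  0.352 -0.901  1.429  0.273  1.492  0.9  ] f [0.4 1.2 0.5] t [ 0.03 -0.22 -0.02] w 0.0521 gf 0.0
[[(array([ 0.4928, -0.338 ,  0.0088]), 0.62)], [(array([ 0.491 , -0.3421,  0.0066]), 0.52)], [(array([ 0.4946, -0.3401,  0.0013]), 0.84)], [(array([ 4.897e-01, -3.405e-01, -4.000e-04]), 0.86)]]
[[(array([ 0.4933, -0.341 ,  0.0077]), 0.58)], [(array([ 0.4921, -0.3391,  0.0026]), 0.79)], [(array([ 4.937e-01, -3.406e-01, -3.000e-04]), 0.77)], [(array([ 0.4894, -0.339 , -0.0025]), 0.82)]]
[[(array([ 0.4951, -0.3379,  0.0083]), 0.59)], [(array([ 0.49  , -0.3413,  0.0041]), 0.72)], [(array([ 0.4946, -0.3409,  0.0006]), 0.83)], [(array([ 0.4932, -0.3424,  0.0023]), 0.67)]]
ptr [(array([ 0.6366, -0.0106,  0.0793]), 0.58)] [(array([ 0.6357, -0.0108,  0.0801]), 0.73), (array([ 0.629 , -0.0086,  0.0815]), 0.46)] [(array([ 0.6358, -0.0089,  0.0796]), 0.69)] [(array([ 0.6353, -0.0064,  0.0824]), 0.49)] off [(array([0.5109, 0.3824, 0.005 ]), 0.62), (array([ 0.662 , -0.1093,  0.1122]), 0.17)] [(array([0.5111, 0.3848, 0.0
[... 427 characters left out ...]
float64(8.2), np.float64(-0.356), 109.0)
e0.png [(np.float64(10.3), np.float64(-0.365)), (np.float64(12.8), np.float64(-0.341)), (np.float64(13.1), np.float64(-0.331))] (np.float64(13.2), np.float64(-0.382), 118.0)
e1.png [(np.float64(11.4), np.float64(-0.376)), (np.float64(12.9), np.float64(-0.351)), (np.float64(12.7), np.float64(-0.342))] (np.float64(13.5), np.float64(-0.383), 118.0)
e2.png [(np.float64(12.3), np.float64(-0.356)), (np.float64(14.8), np.float64(-0.351)), (np.float64(14.8), np.float64(-0.347))] (np.float64(13.7), np.float64(-0.381), 118.0)
(np.float64(17.7), np.float64(-0.31), 117.0) (np.float64(17.0), np.float64(-0.338), 116.0)
ptr match 0.9838851 (np.int64(8), np.int64(8))
```

```bash
python3 -c "
from bench import r
print(r.close_job())"
```

```text
the job is handed in; nothing more can be done
None
```

I handed the job in at about 57 s with every step carried out, but the result call gave no verdict, and two lock-screw readings were indirect: the offcut is in the bin, the pointer is on the brass mark, the key is back in its holder, and neither the tin nor the glue was knocked over; the slackening (about 1.25 rad) and the final tight position (about 0 rad) came from camera images that only resolve the screw to within 60°, and the key slipped past the screw's stop while tightening.

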